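# Sweep glue chips off a laptop's underside and snap the memory cover on

### The arm

A 7-joint arm with a two-finger parallel gripper is mounted at the origin on the work surface. World frame = base frame: x ahead of the robot, y to its left, z up, the work surface at z = 0. Lengths are in m, angles in rad, forces in N, time in s.
With the tool pointing down it reaches from about 0.425 to 0.95 m from the base axis. Payload 4.7 kg.
Tool frame: the origin (TCP) lies midway between the tips of the shut fingers; the grasp point (between the pads) lies 19 mm behind it; x points along the fingers, y is the direction in which the jaws open and shut, and the axes are right-handed (so a half turn about x gives the same grasp; the last joint's range is limited). The gripper opens to 85 mm and grips with 20 to 120 N. Pads are 22 mm wide; open, the fingers measure 114 mm over their backs; the gripper's body (76 mm by 85 mm) begins 54 mm behind the grasp point. The pads swing forward as they close: fully open they stand 13 mm farther back than shut.
Start: joints at [-0.029, 0.469, -0.049, 1.532, 0.024, 1.141, -0.082], TCP at [0.675, 0, 0.197] pointing down, gripper open.
Joint ranges: [-2.59, 2.59], [-0.33, 1.99], [-1.39, 1.29], [0.1, 2.45], [-1.04, 4.18], [0.21, 1.99], [-2.66, 2.66]. Speed limits (rad/s): [2.57, 2.57, 3.14, 3.14, 3.14, 3.14, 3.14].

### API

Orientations are given as a unit quaternion [x, y, z, w].
In Python, from rig import arm gives the robot as it stands. The module is installed in compiled form; this text tells all that it offers.
- The arm moves only by the tool jog_arm, never from a script. Its argument "moves" is a list of rows, each a list of 7 numbers: the finger opening in mm, from 0 to 85.4, then the shift along the tool's x, y, z in units of 25 mm (1.0 is 25 mm), then the turn, a rotation vector about the tool's x, y, z in units of 8 degrees (1.0 is 8 degrees). In form: [[jaw, x, y, z, wx, wy, wz], ...]. A call has 1 to 20 rows; each row is the pose to reach, as a shift and turn from the pose measured when the call began, along the tool's axes at that moment; what a row does not reach only later rows make up. A row lasts 1/10 s, in which the tool goes at most 50 mm and 8.59 degrees, less where a joint would pass 70% of its speed; a pose out of reach is approached as far as the arm can. A call with a gripper value outside its range is refused whole. The fingers move at their own pace and stop on an object; "grip_force" is the grip in N (left out, the last holds). Time passes only in rows, so rows that repeat a pose let the fingers close. It gives the time, the measured TCP pose, the force and the opening at its end, in the units of the state.
- arm.observe(): the state, without advancing time (a new reading comes with each control period).
- arm.read_camera(name): name is "scene" or "side" or "wrist"; returns a dict with "image" (420x560x3 uint8, blue, green, red), "range_z" (420x560 float32, m along the optical axis (not along the pixel's ray), 0 where there is no reading), "mtx" (3x3 intrinsics, pixels), "R" (3x3) and "t" (3): a world point X has camera coordinates R X + t. Camera axes: x right, y down, z forward; pixel columns grow to the right and rows downward; lengths in m; the calibration is good to about 2 mm. A picture is of the moment at which its call begins.
- arm.close_job(): hands the job in, once; it reports no verdict.
The state is a dict: "time_s": time; "q": joint angles; "qvel": joint speeds; "joint_efforts": joint torques, N m; "tool_pos": TCP position; "orientation": TCP orientation; "contact_force": force on the tool from outside, world axes, zero at the start; "moment": the same for the moment, N m; "opening": finger opening in m.
Only numpy, scipy, OpenCV 4.12 (cv2) and the standard library are available. Lean on these libraries where they do the work, as an engineer would, in place of code of your own. Each camera call takes 0.05 s, during which the arm holds its last target.

### The job

Someone once glued this laptop's memory cover on: four chips of the hard ivory glue lie loose on the upturned case beside the open memory bay. Hold the scraper block and sweep all four chips off the case onto the bench, none of them into the bay and none moved by the fingers, and stand the scraper back on the bench. Then fit the new cover over the bay, press it down until both its catches snap and it lies flat on the case, and finish while still pressing firmly on it with the fingers; leave everything else in its place.

Things in the scene. Friction and masses are not known exactly. Their poses are not given: they have to be found in the camera images.
- laptop: Closed grey laptop lying on its lid, underside up, fixed: 205 mm (its x) by 290 (its y) by 32 high. Origin: centre of its footprint at bench level, z up. The flat underside is at z = 32 mm; only four rubber feet, 3 mm high and 16 across, at x +-88, y +-130 mm, stand above it. The chips start between x = -50 and +45, y = -5 and -110 mm; sweeping to -y takes them away from the bay, over the edge at y = -145.
- bay (a point): Centre of the mouth of the open memory bay, at x = -10, y = +72, z = 32 mm of the laptop; axes as the laptop's. The bay is a rectangular hole 88 mm (x) by 50 mm (y), 18 mm deep, with a sprung catch in each long wall.
- catch_l (a joint): Sprung catch in the bay's +y wall, 60 mm long, in m: 0 = at rest, its nose 4.5 mm out of the wall and 9 mm below the case; up to 0.006 = pushed back into the wall. The cover's leg drives it back about 2.5 mm down its ramp, then it springs back to 0 over the leg's rib: the snap.
- catch_r (a joint): The same in the bay's -y wall.
- cover: New bay cover, grey plastic, 60 g: plate 100 mm (its x) by 62 (its y) by 6 thick, on two snap legs 15.5 mm long under its long sides; 21.5 mm high in all, starting on the bench plate up. Origin: centre, at the legs' lower end, z up. The legs measure 84 mm (x) and 46 mm over their ribs (y): 2 mm play all round in the bay. Its x goes along the laptop's x, either way round.
- cover_top (a point): Middle of the cover's top face. Let down into the bay, it rests 15 mm above the case (plate 9 mm off it). Pressed here the force climbs from about 4 to 9-13 N over the next 4 mm, drops to almost nothing as both catches snap, and the plate goes the last 5 mm flat onto the case: this point is then 6 mm above it.
- scraper: Scraper block, off-white plastic, 110 g, standing on the bench: foot 90 mm (its x) by 30 mm (its y) by 14 mm with a black rubber sole, and on it a grip rib 64 mm (x) by 18 mm (y), from 14 to 48 mm above the sole, to be pinched across y. Origin: centre of the sole; z up. It pushes chips with the long upright sides of the foot.
- chip1: Loose chip of hard ivory glue, about 20 to 26 mm by 10 to 16 mm, 6 mm thick, 10 g, lying flat on the laptop's underside at the start. Origin: about its centre, on its lower face.
- chip2: Loose chip of hard ivory glue, about 20 to 26 mm by 10 to 16 mm, 6 mm thick, 10 g, lying flat on the laptop's underside at the start. Origin: about its centre, on its lower face.
- chip3: Loose chip of hard ivory glue, about 20 to 26 mm by 10 to 16 mm, 6 mm thick, 10 g, lying flat on the laptop's underside at the start. Origin: about its centre, on its lower face.
- chip4: Loose chip of hard ivory glue, about 20 to 26 mm by 10 to 16 mm, 6 mm thick, 10 g, lying flat on the laptop's underside at the start. Origin: about its centre, on its lower face.
- fan: Bystander: laptop blower fan, 80 x 66 x 11 mm. Origin: centre of its underside.
- mouse: Bystander: silver computer mouse, 108 x 58 x 36 mm. Origin: centre of its underside.
- screwdriver: Bystander: black screwdriver, 160 mm long, lying. Origin: its middle, at bench level.
- tweezers: Bystander: steel tweezers, 120 mm long, lying. Origin: about its middle, at bench level.
- ssd: Bystander: flat aluminium drive, 100 x 70 x 7 mm. Origin: centre of its underside.
- dish: Bystander: small steel screw dish, 72 mm across, 18 mm high. Origin: centre of its underside.
- solder_reel: Bystander: reel of solder wire standing on its flange, 54 mm across, 40 mm high. Origin: centre of its underside.
Not all that is in view belongs to the job. What is shaped like the scraper but pink is not meant. Leave any purple look-alike of the cover alone.

How it is judged:
By the outcome, as a careful person would: the job done as asked, in the order asked, and still so for the second after the job is handed in, while the arm keeps its last pose, push and grip.
It also fails if it takes over 72 s, if anything falls off the work surface, if the arm or the gripper's body presses on something with over 40 N, if the wrist force passes 120 N, or if a joint passes its speed limit or range.

## Working session

There is one attempt and no reset: what is moved stays moved. The work goes in short steps, Python scripts to look and compute and a tool call to move; the robot and the scene stay as the last step left them, time stands still between calls to the robot, and variables do not carry over. Pictures are saved under pics/ and viewed, and the job is handed in when it is done.

Besides the shell and the picture viewer there is one more tool, called after "Call:" as name(argument=value, ...) on one line, values as JSON. jog_arm: Moves the arm, as the interface text tells. Its arguments: {"type":"object","properties":{"moves":{"type":"array"},"grip_force":{"type":"number"}},"required":["moves"]}

```bash
mkdir -p pics; ls; python3 - <<'E'
from rig import arm
import cv2,numpy as np
s=arm.observe();print({k:np.round(v,3).tolist() for k,v in s.items()})
for n in ["scene","side","wrist"]:
    c=arm.read_camera(n);cv2.imwrite(f"pics/{n}0.png",c["image"]);np.savez(f"pics/{n}0.npz",**c)
    print(n,c["mtx"].tolist(),np.round(c["R"],3).tolist(),c["t"])
E
```

```text
pics
{'time_s': 0.0, 'q': [-0.029, 0.469, -0.049, 1.534, 0.024, 1.141, -0.082], 'qvel': [-0.0, -0.0, 0.0, -0.0, 0.001, 0.0, -0.001], 'joint_efforts': [0.001, -51.032, -0.046, -23.772, 0.011, 0.007, 0.0], 'tool_pos': [0.674, 0.0, 0.196], 'orientation': [-0.499, -0.5, 0.5, -0.5], 'contact_force': [0.731, -0.887, -0.278], 'moment': [0.01, 0.01, 0.007], 'opening': 0.085}
scene [[444.8975785380427, 0.0, 280.7788505412122], [0.0, 444.8975785380427, 209.88886169304402], [0.0, 0.0, 1.0]] [[-0.505, 0.863, 0.005], [0.729, 0.43, -0.534], [-0.463, -0.266, -0.846]] [ 0.26603029 -0.35459573  1.72728676]
side [[392.0234691719867, 0.0, 279.0940548851356], [0.0, 392.0234691719867, 209.86466798416077], [0.0, 0.0, 1.0]] [[0.758, -0.652, -0.017], [-0.355, -0.39, -0.849], [0.547, 0.65, -0.527]] [-0.40015456  0.21227243  0.98046256]
wrist [[375.2252115554803, 0.0, 283.5869042229478], [0.0, 375.2252115554803, 208.88887369023251], [0.0, 0.0, 1.0]] [[1.0, -0.0, -0.0], [-0.0, -0.946, 0.324], [-0.0, -0.324, -0.946]] [-0.67309793 -0.04176644  0.38185385]
```

View pics/scene0.png

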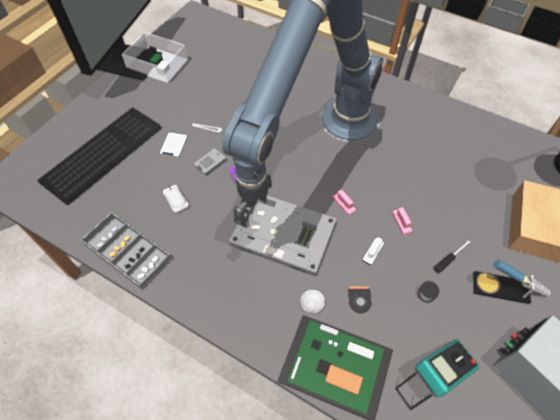

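View pics/side0.png

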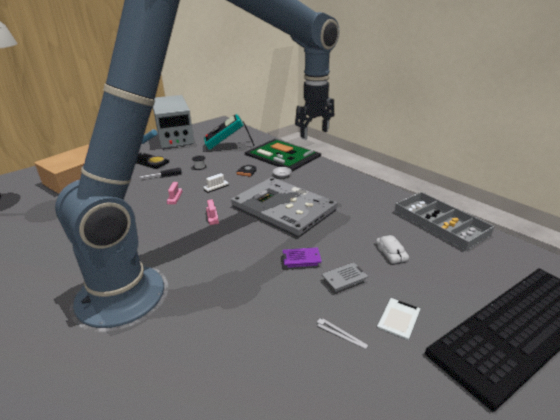

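View pics/wrist0.png

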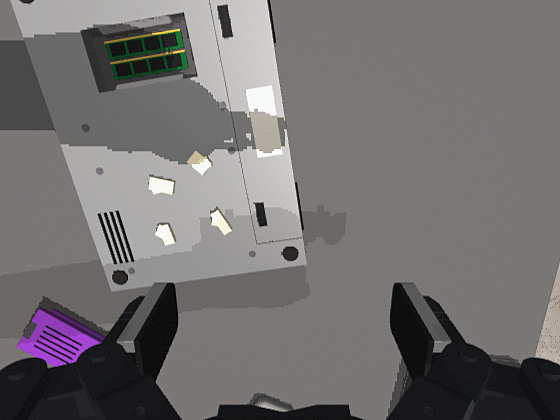

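```bash
cat > h.py <<'E'
import numpy as np,cv2
from scipy.spatial.transform import Rotation as Ro
def cloud(c):
    z=c["range_z"].astype(float);h,w=z.shape;v,u=np.mgrid[:h,:w];K=c["mtx"]
    P=np.stack([(u-K[0,2])/K[0,0]*z,(v-K[1,2])/K[1,1]*z,z],-1)
    W=(P-c["t"])@c["R"]; W[z==0]=np.nan
    return W
def onplane(c,u,v,z):
    K=c["mtx"];d=np.array([(u-K[0,2])/K[0,0],(v-K[1,2])/K[1,1],1.]);R=c["R"];o=-R.T@c["t"];d=R.T@d
    return o+d*(z-o[2])/d[2]
def proj(c,X):
    p=(np.asarray(X)@c["R"].T+c["t"])@c["mtx"].T;return p[...,:2]/p[...,2:]
def snap(arm,n,name):
    c=arm.read_camera(n);cv2.imwrite(f"pics/{name}.png",c["image"]);np.savez(f"pics/{name}.npz",**c);return c
def crop(c,name,u0,u1,v0,v1,s):
    cv2.imwrite(f"pics/{name}.png",cv2.resize(c["image"][v0:v1,u0:u1],None,fx=s,fy=s,interpolation=cv2.INTER_CUBIC))
E
python3 - <<'E'
from h import *
w=np.load("pics/wrist0.npz");s=np.load("pics/side0.npz");sc=np.load("pics/scene0.npz")
for (u,v) in [(120,277),(290,253)]: print("foot",onplane(w,u,v,.035))
W=cloud(w);
for (u,v) in [(150,230),(200,250),(400,150),(280,300)]: print(W[v,u])
crop(s,"side_l",140,260,150,220,6)
crop(s,"side_r",260,440,220,320,4)
crop(w,"w_l",20,320,0,300,2.6 and 2)
crop(sc,"sc_c",180,420,140,320,3)
E
```

```text
foot [ 0.50620444 -0.10565596  0.035     ]
foot [ 0.67948482 -0.0787006   0.035     ]
[ 0.5421677  -0.05463529  0.03339523]
[ 0.58955599 -0.07628555  0.03313916]
[0.78921268 0.01835507 0.0014467 ]
[ 0.66898019 -0.15269697  0.0036836 ]
```

View pics/w_l.png

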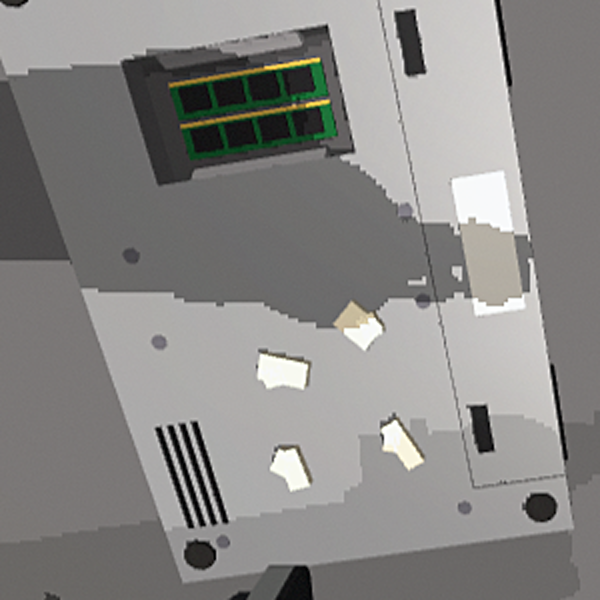

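View pics/side_l.png

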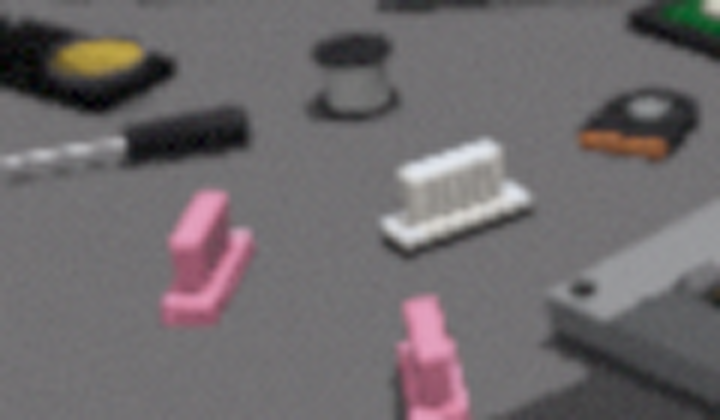

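View pics/side_r.png

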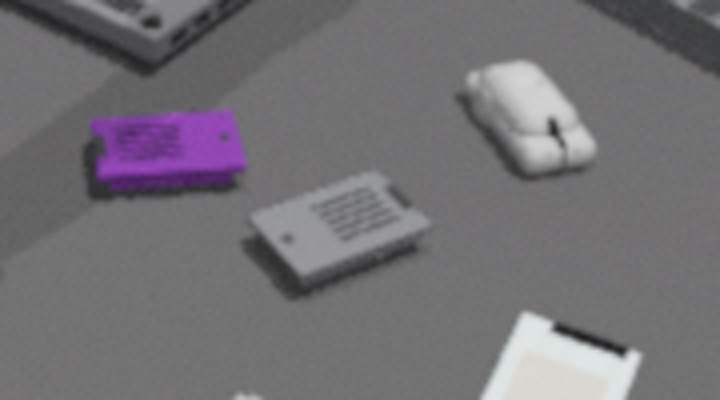

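View pics/sc_c.png

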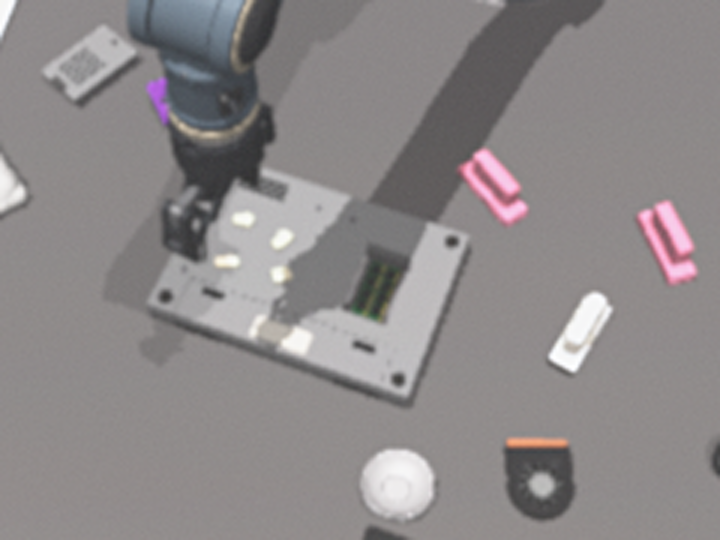

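```bash
python3 - <<'E'
from h import *
for n in ["scene","side"]:
    c=np.load(f"pics/{n}0.npz");W=cloud(c);im=c["image"].astype(int)
    for nm,(u,v) in {"scr":{"scene":(373,250),"side":(216,183)},"cov":{"scene":(209,161),"side":(345,277)}}.items() and [("scr",{"scene":(373,250),"side":(216,183)}[n]),("cov",{"scene":(209,161),"side":(345,277)}[n])]:
        r=28;sub=W[v-r:v+r,u-r:u+r];ctr=W[v,u]
        m=(sub[...,2]>.009)&(np.hypot(sub[...,0]-ctr[0],sub[...,1]-ctr[1])<.07)
        p=sub[m];(cx,cy),sz,a=cv2.minAreaRect((p[:,:2]*1000).astype(np.float32))
        print(n,nm,len(p),"ctr",np.round([cx,cy],1),np.round(sz,1),round(a,1),"z",np.round(np.percentile(p[:,2],[5,50,95]),4))
        if nm=="scr":
            q=p[p[:,2]>.035];print("  top",cv2.minAreaRect((q[:,:2]*1000).astype(np.float32)))
        else:
            q=p[p[:,2]>.017];print("  top",cv2.minAreaRect((q[:,:2]*1000).astype(np.float32)))
E
```

```text
scene scr 245 ctr [487.2 313.2] [30.4 92.3] 87.8 z [0.0106 0.0302 0.0501]
  top ((486.525634765625, 313.27630615234375), (18.713979721069336, 67.65821838378906), 87.82847595214844)
scene cov 406 ctr [ 455.2 -335.9] [ 75.9 103.8] 74.6 z [0.0157 0.0209 0.0259]
  top ((456.432861328125, -338.3218688964844), (65.89874267578125, 100.43596649169922), 75.0832748413086)
side scr 238 ctr [488.2 309.3] [34.4 88.4] 85.6 z [0.0117 0.0277 0.049 ]
  top ((488.4323425292969, 312.24932861328125), (26.46302604675293, 64.64595031738281), 88.16385650634766)
side cov 698 ctr [ 457.4 -339.3] [ 64.1 102. ] 76.2 z [0.0188 0.0214 0.0234]
  top ((457.3695068359375, -339.2529296875), (64.05681610107422, 102.01807403564453), 76.18191528320312)
```

```bash
python3 - <<'E'
from h import *
w=np.load("pics/wrist0.npz")
W=cloud(w)
# edges of laptop: bay corner picks (crop/2+20)
a=np.deg2rad(8.85);C=np.array([.5729,.0363])
def L(p): d=p[:2]-C;return np.round(1000*np.array([d[0]*np.cos(a)+d[1]*np.sin(a),-d[0]*np.sin(a)+d[1]*np.cos(a)]),1)
def px(x,y): return x/2+20,y/2
for n,(x,y,z) in dict(A=(284,370,.035),B=(358,325,.035),C=(292,468,.035),D=(402,443,.035),cornerL=(183,582,.032),cornerR=(573,528,.032),bay1=(122,62,.032),bay2=(330,26,.032),bay3=(354,152,.032),bay4=(161,185,.032),footTL=(12,-2,.035)).items():
    p=onplane(w,*px(x,y),z);print(n,np.round(p,4),L(p))
m=(w["image"][...,0]>1.6*w["image"][...,1])&(W[...,2]>.01)
p=W[m];print("purple",cv2.minAreaRect((p[:,:2]*1000).astype(np.float32)),[L(q) for q in p[::300]],np.nanmedian(p[:,2]))
sc=np.load("pics/side0.npz");V=cloud(sc);i=sc["image"].astype(int)
m=(i[...,0]>1.6*i[...,1])&(i[...,2]>1.3*i[...,1])&(V[...,2]>.01);p=V[m];r=cv2.minAreaRect((p[:,:2]*1000).astype(np.float32));print(r,[L(q/1000) for q in cv2.boxPoints(r)])
E
```

```text
A [ 0.5593 -0.0086  0.035 ] [-20.4 -42.2]
B [0.5955 0.0128 0.035 ] [ 18.7 -26.7]
C [ 0.558  -0.0582  0.035 ] [-29.3 -91.1]
D [ 0.6125 -0.0451  0.035 ] [ 26.6 -86.6]
cornerL [ 0.4935 -0.1238  0.032 ] [-103.1 -146. ]
cornerR [ 0.6964 -0.0924  0.032 ] [ 102.2 -146.2]
bay1 [0.5049 0.1229 0.032 ] [-53.9  96. ]
bay2 [0.5924 0.1363 0.032 ] [34.7 95.8]
bay3 [0.5986 0.0877 0.032 ] [33.3 46.8]
bay4 [0.5134 0.0741 0.032 ] [-53.   46.5]
footTL [0.4663 0.1459 0.035 ] [-88.5 124.7]
purple ((514.849853515625, -25.561569213867188), (440.7924499511719, 215.59181213378906), 36.6717529296875) [array([103.2,  97.7]), array([-177.1, -176.4]), array([-169.5, -186. ]), array([-155.3, -198.1]), array([-151.1, -204.7]), array([-160.4, -208.5]), array([-169.4, -212. ]), array([-215.2, -211.5]), array([-210.6, -220.9]), array([ 49.9, -53.7])] 0.02266913115830832
((628.636962890625, 8.8111572265625), (525.21728515625, 1567.967529296875), 1.9222155809402466) [array([-115.3,  774.2]), array([-304.4, -782.3]), array([ 217. , -845.7]), array([406.1, 710.8])]
```

```bash
cat >> h.py <<'E'
def down(yaw_deg):
    y=np.array([np.cos(np.deg2rad(yaw_deg)),np.sin(np.deg2rad(yaw_deg)),0]);x=np.array([0,0,-1.]);return np.stack([x,y,np.cross(x,y)],1)
def plan(arm,pos,yaw,pr=True):
    s=arm.observe();R=Ro.from_quat(s["orientation"]).as_matrix()
    d=R.T@(np.array(pos)-s["tool_pos"])/.025;r=Ro.from_matrix(R.T@down(yaw)).as_rotvec(degrees=True)/8
    print("pos",np.round(s["tool_pos"],4),"yaw",round(np.degrees(np.arctan2(R[1,1],R[0,1])),2),"open",round(float(s["opening"]),4),"t",round(s["time_s"],2),"F",np.round(s["contact_force"],1))
    print("  shift",np.round(d,3).tolist(),"rot",np.round(r,3).tolist(),"dist mm",round(25*np.linalg.norm(d),1),"tilt x axis",np.round(R[:,0],4))
E
python3 - <<'E'
from h import *;from rig import arm
for y in (0,180,90,88): plan(arm,[.46,.3125,.2],y)
E
```

```text
pos [0.6745 0.     0.1961] yaw 0.0 open 0.0849 t 0.15 F [-0.  -0.1 -0.7]
  shift [-0.144, -8.581, -12.5] rot [0.0, 0.0, 0.01] dist mm 379.1 tilt x axis [-1.4e-03 -1.0e-04 -1.0e+00]
pos [0.6745 0.     0.1961] yaw 0.0 open 0.0849 t 0.15 F [-0.  -0.1 -0.7]
  shift [-0.144, -8.581, -12.5] rot [-22.5, -0.016, 0.001] dist mm 379.1 tilt x axis [-1.4e-03 -1.0e-04 -1.0e+00]
pos [0.6745 0.     0.1961] yaw 0.0 open 0.0849 t 0.15 F [-0.  -0.1 -0.7]
  shift [-0.144, -8.581, -12.5] rot [-11.25, -0.008, 0.008] dist mm 379.1 tilt x axis [-1.4e-03 -1.0e-04 -1.0e+00]
pos [0.6745 0.     0.1961] yaw 0.0 open 0.0849 t 0.15 F [-0.  -0.1 -0.7]
  shift [-0.144, -8.581, -12.5] rot [-11.0, -0.008, 0.008] dist mm 379.1 tilt x axis [-1.4e-03 -1.0e-04 -1.0e+00]
```

Call:
jog_arm(moves=[[85,-0.15,-8.2,-12.5,-11,0,0],[85,-0.15,-8.2,-12.5,-11,0,0],[85,-0.15,-8.2,-12.5,-11,0,0],[85,-0.15,-8.2,-12.5,-11,0,0],[85,-0.15,-8.2,-12.5,-11,0,0],[85,-0.15,-8.2,-12.5,-11,0,0],[85,-0.15,-8.2,-12.5,-11,0,0],[85,-0.15,-8.2,-12.5,-11,0,0],[85,-0.15,-8.2,-12.5,-11,0,0],[85,-0.15,-8.2,-12.5,-11,0,0],[85,-0.15,-8.2,-12.5,-11,0,0],[85,-0.15,-8.2,-12.5,-11,0,0],[85,-0.15,-8.2,-12.5,-11,0,0],[85,-0.15,-8.2,-12.5,-11,0,0]])

```text
time_s: 1.55
tool_pos: [0.4695, 0.3124, 0.2]
orientation: [0.013, 0.708, -0.013, 0.706]
contact_force: [0.5, -0.6, -0.3]
opening: 0.085
```

```bash
python3 - <<'E'
from h import *;from rig import arm
plan(arm,[.4875,.3125,.02],88)
c=snap(arm,"wrist","w1")
W=cloud(c);p=W[np.isfinite(W[...,2])]
m=(np.hypot(p[:,0]-.4875,p[:,1]-.3125)<.075)&(p[:,2]>.007)&(p[:,2]<.06);p=p[m]
print(cv2.minAreaRect((p[:,:2]*1000).astype(np.float32)))
q=p[p[:,2]>.04];print(cv2.minAreaRect((q[:,:2]*1000).astype(np.float32)),np.median(q[:,2]))
E
```

```text
pos [0.4695 0.3124 0.2   ] yaw 87.96 open 0.085 t 1.55 F [ 0.5 -0.6 -0.3]
  shift [7.201, 0.032, 0.732] rot [-0.005, -0.012, 0.002] dist mm 180.9 tilt x axis [-1.6e-03 -2.0e-04 -1.0e+00]
((483.3501892089844, 315.23309326171875), (29.378843307495117, 87.91348266601562), 87.50922393798828)
((483.7203674316406, 315.1177062988281), (17.917808532714844, 63.10520935058594), 87.68869018554688) 0.049209135057175696
```

View pics/w1.png

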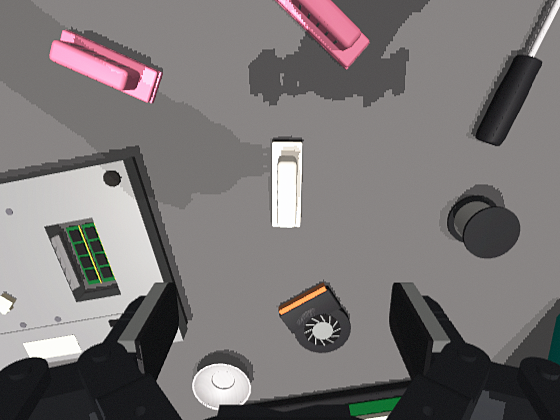

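Call:
jog_arm(moves=[[85,2,0.09,0.6,0.05,0,0],[85,4,0.09,0.6,0.05,0,0],[85,5.5,0.09,0.6,0.05,0,0],[85,6.5,0.09,0.6,0.05,0,0],[85,7.2,0.09,0.6,0.05,0,0],[85,7.2,0.09,0.6,0.05,0,0],[0,7.2,0.09,0.6,0.05,0,0],[0,7.2,0.09,0.6,0.05,0,0],[0,7.2,0.09,0.6,0.05,0,0],[0,7.2,0.09,0.6,0.05,0,0],[0,7.2,0.09,0.6,0.05,0,0],[0,7.2,0.09,0.6,0.05,0,0],[0,7.2,0.09,0.6,0.05,0,0],[0,7.2,0.09,0.6,0.05,0,0]], grip_force=50)

```text
time_s: 3.0
tool_pos: [0.4843, 0.3141, 0.0201]
orientation: [0.015, 0.708, -0.015, 0.706]
contact_force: [0.5, 0.4, -0.4]
opening: -0.0003
```

```bash
python3 - <<'E'
from h import *;from rig import arm
plan(arm,[.4845,.3147,.12],98.85)
E
```

```text
pos [0.4843 0.3141 0.0201] yaw 87.57 open -0.0003 t 3.0 F [ 0.5  0.4 -0.4]
  shift [-3.998, 0.023, 0.002] rot [-1.41, -0.012, 0.001] dist mm 99.9 tilt x axis [-1.6e-03 -2.0e-04 -1.0e+00]
```

```bash
python3 - <<'E'
from h import *;from rig import arm
c=snap(arm,"wrist","w2");s=snap(arm,"side","s2");crop(s,"s2c",140,260,130,220,6)
E
```

```text
(no output)
```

View pics/w2.png

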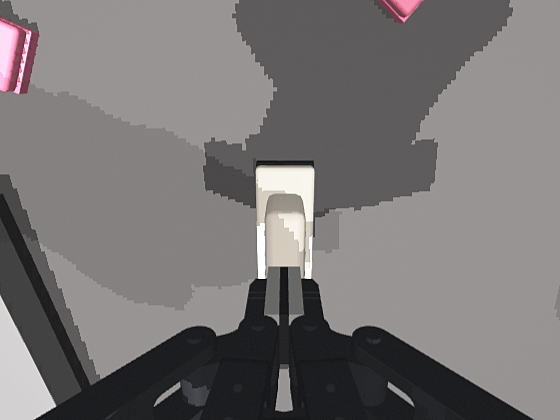

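View pics/s2c.png

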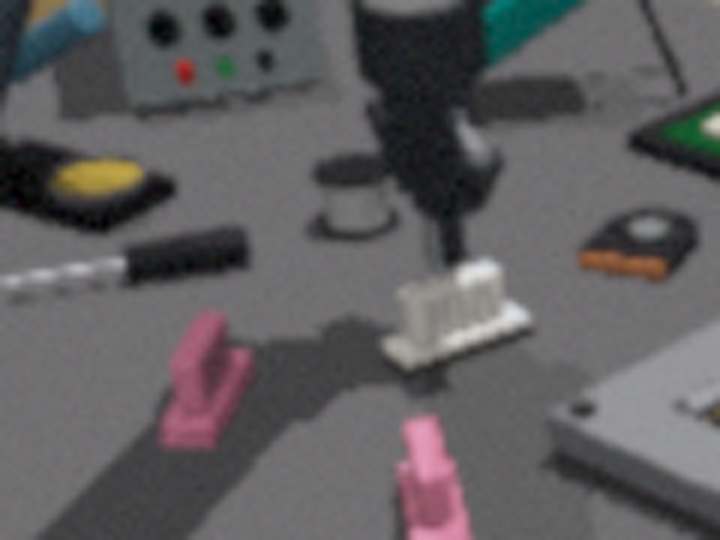

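```bash
python3 - <<'E'
from h import *;from rig import arm
c=np.load("pics/w2.npz");s=arm.observe()
print(-c["R"].T@c["t"],c["R"].round(3).tolist())
W=cloud(c)
for z in (.02,.04,.06): print(z,proj(c,[.4843,.3141,z]))
for u,v in [(286,230),(286,262),(275,285),(295,285),(275,300),(285,285),(262,250),(310,250),(285,185),(285,320)]: print((u,v),W[v,u].round(4))
crop(c,"w2c",220,350,150,350,3)
E
```

```text
[0.39969156 0.31824672 0.19882312] [[0.043, 0.999, -0.0], [0.945, -0.04, 0.324], [0.323, -0.014, -0.946]]
0.02 [282.70346942 251.39919979]
0.04 [282.59335346 269.59492102]
0.06 [282.45698782 292.12817935]
(286, 230) [0.4605 0.3166 0.0491]
(286, 262) [0.4756 0.316  0.0495]
(275, 285) [0.4714 0.3119 0.076 ]
(295, 285) [0.4722 0.3194 0.0751]
(275, 300) [0.4719 0.3121 0.0852]
(285, 285) [0.4714 0.3157 0.0763]
(262, 250) [0.4849 0.303  0.0161]
(310, 250) [0.4864 0.3287 0.0151]
(285, 185) [0.4495 0.3168 0.0158]
(285, 320) [0.4745 0.3155 0.0934]
```

View pics/w2c.png

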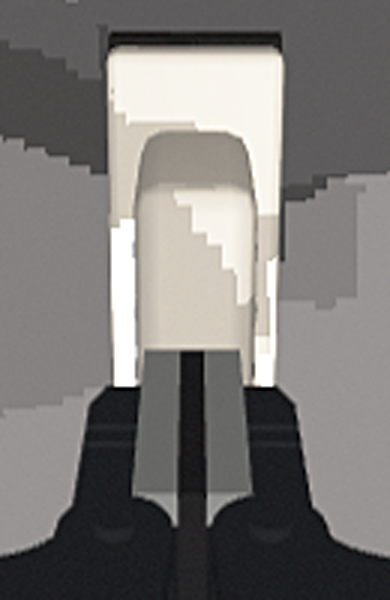

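```bash
python3 - <<'E'
from h import *
c=np.load("pics/w2.npz");W=cloud(c)
for v in range(256,312,4): print(v,W[v,270].round(3),W[v,275].round(3),W[v,285].round(3),W[v,295].round(3))
print(c["image"][260:312:4,285].tolist())
s=np.load("pics/side0.npz");n=np.load("pics/s2.npz");
print(proj(n,[[.4843,.3141,.02],[.4843,.3141,.05],[.4843,.3141,.1]]))
E
```

```text
256 [0.473 0.309 0.049] [0.472 0.311 0.049] [0.473 0.316 0.049] [0.473 0.32  0.049]
260 [0.474 0.309 0.049] [0.474 0.311 0.05 ] [0.475 0.316 0.049] [0.475 0.32  0.049]
264 [0.477 0.309 0.049] [0.476 0.311 0.05 ] [0.477 0.316 0.049] [0.477 0.32  0.049]
268 [0.472 0.31  0.061] [0.471 0.312 0.063] [0.472 0.316 0.062] [0.472 0.32  0.063]
272 [0.472 0.31  0.065] [0.471 0.312 0.066] [0.472 0.316 0.065] [0.472 0.32  0.065]
276 [0.472 0.31  0.067] [0.471 0.312 0.069] [0.472 0.316 0.069] [0.472 0.32  0.069]
280 [0.472 0.31  0.072] [0.472 0.312 0.071] [0.472 0.316 0.072] [0.472 0.319 0.072]
284 [0.472 0.31  0.075] [0.472 0.312 0.074] [0.472 0.316 0.074] [0.472 0.319 0.074]
288 [0.471 0.31  0.078] [0.472 0.312 0.077] [0.472 0.316 0.077] [0.472 0.319 0.078]
292 [0.472 0.31  0.08 ] [0.472 0.312 0.081] [0.472 0.316 0.081] [0.472 0.319 0.08 ]
296 [0.472 0.31  0.083] [0.472 0.312 0.083] [0.472 0.316 0.083] [0.472 0.319 0.083]
300 [0.471 0.31  0.086] [0.472 0.312 0.085] [0.472 0.316 0.085] [0.471 0.319 0.086]
304 [0.472 0.31  0.088] [0.472 0.312 0.088] [0.472 0.316 0.088] [0.473 0.319 0.087]
308 [0.472 0.311 0.09 ] [0.472 0.312 0.09 ] [0.472 0.316 0.091] [0.472 0.319 0.09 ]
[[189, 203, 211], [193, 208, 215], [17, 16, 17], [28, 27, 27], [27, 25, 28], [24, 26, 26], [26, 25, 23], [27, 26, 27], [25, 23, 25], [28, 28, 29], [24, 25, 25], [30, 28, 27], [25, 24, 24]]
[[214.27605533 182.83642098]
 [213.41235073 175.51606054]
 [211.92936949 162.94699784]]
```

```bash
python3 - <<'E'
from h import *
for f,n in (("w1",.2),("wrist0",.1965)):
    c=np.load(f"pics/{f}.npz");W=cloud(c);z=c["range_z"]
    near=(z>0)&(z<.3)
    v,u=np.where(near);m=(u<200);k=np.argsort(W[near][:,2][m])[:5]
    print(f,n,"lowest",np.round(np.percentile(W[near][:,2],[0,1,5]),4))
    L=W[near&(np.mgrid[:420,:560][1]<200)];Rr=W[near&(np.mgrid[:420,:560][1]>360)]
    for P in (L,Rr):
        q=P[P[:,2]<P[:,2].min()+.02];print(q.min(0).round(4),q.max(0).round(4))
E
```

```text
w1 0.2 lowest [0.042  0.0486 0.2544]
[0.4545 0.2565 0.2487] [0.4784 0.2713 0.2687]
[0.4578 0.3545 0.2486] [0.4811 0.3694 0.2686]
wrist0 0.1965 lowest [0.0369 0.2488 0.2566]
[0.4648 0.144  0.0369] [0.4699 0.1449 0.038 ]
[ 0.7153 -0.011   0.2446] [0.7294 0.013  0.2646]
```

Call:
jog_arm(moves=[[60,0,0.04,0,0,0,0],[60,0,0.04,0,0,0,0],[60,0,0.04,0,0,0,0],[60,0,0.04,0,0,0,0],[60,0,0.04,0,0,0,0],[60,0.5,0.04,0,0,0,0],[60,0.9,0.04,0,0,0,0],[60,1.3,0.04,0,0,0,0],[60,1.5,0.04,0,0,0,0],[60,1.5,0.04,0,0,0,0]])

```text
time_s: 4.1
tool_pos: [0.4835, 0.3145, -0.0188]
orientation: [0.014, 0.708, -0.016, 0.706]
contact_force: [0.1, -0.0, -0.0]
opening: 0.0598
```

```bash
python3 - <<'E'
from h import *;from rig import arm
plan(arm,[.4845,.3147,.02],87.6)
c=snap(arm,"wrist","w3")
E
```

```text
pos [ 0.4835  0.3145 -0.0188] yaw 87.57 open 0.0598 t 4.1 F [ 0.1 -0.  -0. ]
  shift [-1.553, 0.005, 0.035] rot [-0.003, -0.026, 0.012] dist mm 38.8 tilt x axis [-0.0036 -0.0015 -1.    ]
```

View pics/w3.png

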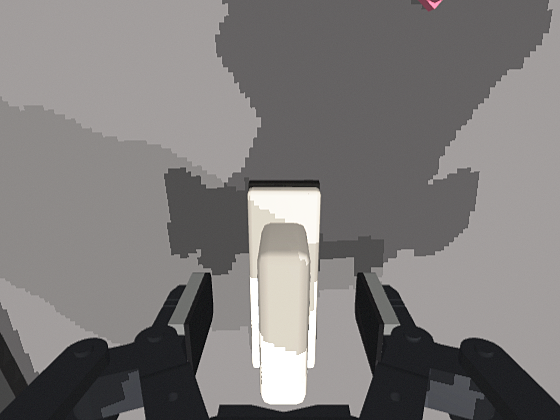

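Call:
jog_arm(moves=[[0,0,0,0,0,0,0],[0,0,0,0,0,0,0],[0,0,0,0,0,0,0],[0,0,0,0,0,0,0],[0,0,0,0,0,0,0],[0,0,0,0,0,0,0],[0,0,0,0,0,0,0]], grip_force=60)

```text
time_s: 4.85
tool_pos: [0.4843, 0.3153, -0.0176]
orientation: [0.015, 0.708, -0.015, 0.706]
contact_force: [-0.1, 0.2, 5.0]
opening: 0.0172
```

```bash
python3 - <<'E'
from h import *;from rig import arm
plan(arm,[.4845,.3147,.07],87.6)
E
```

```text
pos [ 0.4843  0.3153 -0.0176] yaw 87.58 open 0.0172 t 4.85 F [-0.1  0.2  5. ]
  shift [-3.505, -0.023, 0.004] rot [-0.003, -0.013, 0.002] dist mm 87.6 tilt x axis [-1.8e-03 -2.0e-04 -1.0e+00]
```

Call:
jog_arm(moves=[[0,-1,0,0,0,0,0],[0,-2.5,0,0,0,0,0],[0,-3.5,0,0,0,0,0],[0,-3.5,-1,0.35,0,0,0],[0,-3.5,-2.5,0.9,-0.3,0,0],[0,-3.5,-4,1.5,-0.6,0,0],[0,-3.5,-5.5,2,-0.9,0,0],[0,-3.5,-7,2.6,-1.2,0,0],[0,-3.5,-8.5,3.1,-1.41,0,0],[0,-3.5,-9.8,3.6,-1.41,0,0],[0,-3.5,-10.54,3.88,-1.41,0,0],[0,-3.5,-10.54,3.88,-1.41,0,0]])

```text
time_s: 6.05
tool_pos: [0.5704, 0.0431, 0.0687]
orientation: [-0.053, 0.706, 0.051, 0.704]
contact_force: [0.9, 0.5, -2.1]
opening: 0.0169
```

```bash
python3 - <<'E'
from h import *;from rig import arm
plan(arm,[.5701,.0480,.0155],98.85)
c=snap(arm,"wrist","w4")
c=snap(arm,"side","s4");crop(c,"s4c",200,360,120,240,5)
E
```

```text
pos [0.5704 0.0431 0.0687] yaw 98.46 open 0.0169 t 6.05 F [ 0.9  0.5 -2.1]
  shift [2.128, 0.201, 0.026] rot [-0.048, -0.026, 0.014] dist mm 53.4 tilt x axis [-0.0034 -0.0025 -1.    ]
```

View pics/w4.png

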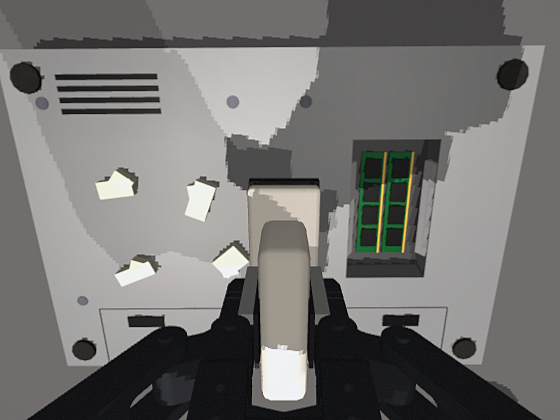

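View pics/s4c.png

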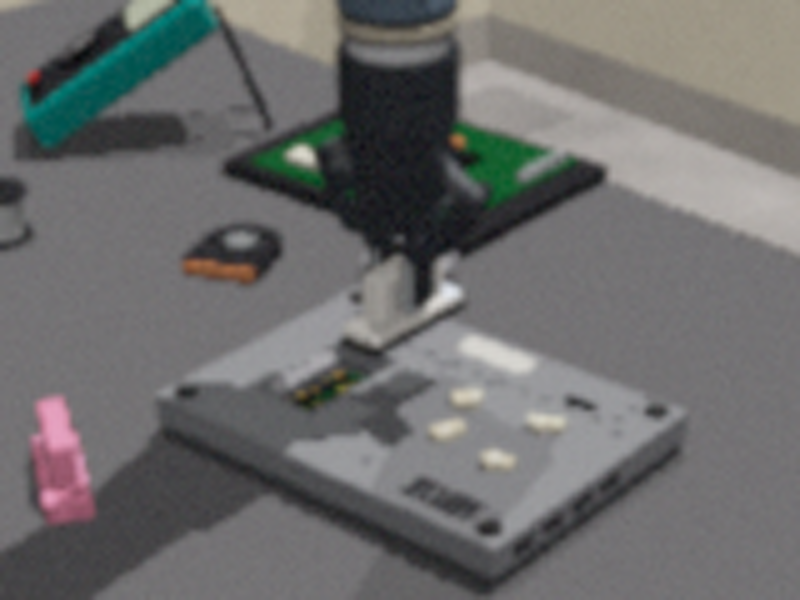

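```bash
python3 - <<'E'
from h import *;from rig import arm
c=np.load("pics/w4.npz")
f=np.array([onplane(c,*p,.035)[:2] for p in [(26,77),(513,73),(84,349),(464,348)]])
L=np.array([[-88,-130],[-88,130],[88,-130],[88,130]])/1000
T,_=cv2.estimateAffinePartial2D(L,f);a=np.arctan2(T[1,0],T[0,0]);print("scale",np.hypot(*T[:,0]),"yaw",np.degrees(a),"ctr",T[:,2]); print((L@T[:,:2].T+T[:,2]-f).round(4))
C=T[:,2];R=np.array([[np.cos(a),-np.sin(a)],[np.sin(a),np.cos(a)]])
im=c["image"].astype(int);W=cloud(c);m=((W[...,2]>.036)&(W[...,2]<.042)).astype(np.uint8)
P=(W[...,:2]-C)@R
m&=((abs(P[...,0])<.07)&(P[...,1]>-.125)&(P[...,1]<.02))
n,l,st,ce=cv2.connectedComponentsWithStats(m)
for i in range(1,n):
    if st[i,4]>80:
        q=P[l==i]*1000;print(st[i,4],ce[i].round(),q.min(0).round(1),q.max(0).round(1))
q=P[(W[...,2]>.09)&(W[...,2]<.105)]*1000 
for v,u in [(200,250),(200,318)]: print(W[v,u],P[v,u]*1000)
# bay mouth
for p in [(355,140),(441,140),(348,277),(425,277)]: print("bay",((onplane(c,*p,.032)[:2]-C)@R*1000).round(1))
t=R@np.array([-.001,.012])+C;e=R@np.array([-.001,-.138])+C;print(t,e,R@np.array([-.01,.072])+C)
E
```

```text
scale 1.001590713303014 yaw 8.81180882779379 ctr [0.57218939 0.03650955]
[[-0.     -0.0002]
 [ 0.0003  0.0002]
 [ 0.      0.    ]
 [-0.0003 -0.    ]]
791 [115. 185.] [ -38.2 -100.8] [-21.3 -78.6]
862 [199. 199.] [-32.  -50.8] [ -7.6 -32.2]
715 [230. 261.] [  8.1 -37.8] [ 30.6 -14.9]
666 [135. 271.] [ 17.7 -98.4] [ 35.9 -72.8]
[0.53453217 0.02460823 0.10089423] [-39.03590672  -5.99214828]
[0.53018924 0.0520629  0.10166448] [-39.1218047   21.80375117]
bay [-53.   48.5]
bay [-52.7  97.6]
bay [35.  48.8]
bay [35.3 98.5]
[0.56936292 0.04821472] [ 0.59234135 -0.1000148 ] [0.55127778 0.10612782]
```

Call:
jog_arm(moves=[[0,0.5,0.2,0,-0.04,0,0],[0,1.1,0.2,0,-0.04,0,0],[0,1.6,0.2,0,-0.04,0,0],[0,1.9,0.2,0,-0.04,0,0],[0,2.1,0.2,0,-0.04,0,0],[0,2.13,0.2,0,-0.04,0,0],[0,2.13,0.2,0,-0.04,0,0]])

```text
time_s: 6.85
tool_pos: [0.5687, 0.0531, 0.0159]
orientation: [-0.056, 0.706, 0.057, 0.704]
contact_force: [-0.2, 0.2, -0.4]
opening: 0.0172
```

```bash
python3 - <<'E'
from h import *;from rig import arm
plan(arm,[.5923,-.1000,.0155],98.81)
c=snap(arm,"wrist","w5")
c=snap(arm,"side","s5");crop(c,"s5c",200,360,120,240,5)
E
```

```text
pos [0.5687 0.0531 0.0159] yaw 99.14 open 0.0172 t 6.85 F [-0.2  0.2 -0.4]
  shift [0.012, -6.195, -0.04] rot [0.041, -0.021, -0.006] dist mm 154.9 tilt x axis [-3.e-03  3.e-04 -1.e+00]
```

View pics/w5.png

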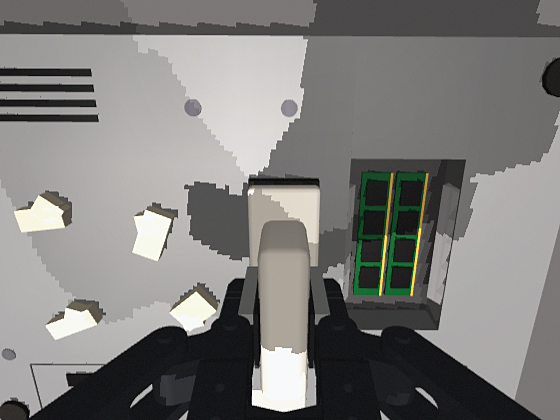

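View pics/s5c.png

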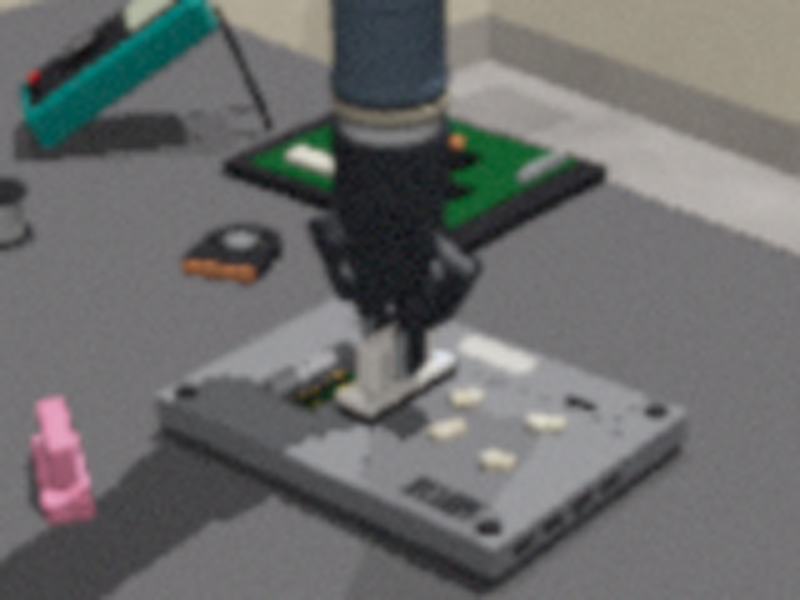

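```bash
python3 - <<'E'
from h import *
c=np.load("pics/w5.npz");W=cloud(c);C=np.array([.5722,.0365]);a=np.radians(8.81);R=np.array([[np.cos(a),-np.sin(a)],[np.sin(a),np.cos(a)]])
P=(W[...,:2]-C)@R*1000
for v in (180,184,188,192,200): print(v,[ (P[v,u].round(1),W[v,u,2].round(4)) for u in (255,285,312)])
E
```

```text
180 [(array([-45.4,   5.2]), np.float64(0.0401)), (array([-45.3,  18. ]), np.float64(0.0395)), (array([-45.6,  29.4]), np.float64(0.0404))]
184 [(array([-43.8,   5.3]), np.float64(0.0407)), (array([-44.2,  18. ]), np.float64(0.0417)), (array([-43.9,  29.5]), np.float64(0.0406))]
188 [(array([-44.2,   5.8]), np.float64(0.0481)), (array([-44.,  18.]), np.float64(0.0474)), (array([-44.3,  28.9]), np.float64(0.0481))]
192 [(array([-42.7,   5.8]), np.float64(0.049)), (array([-42.9,  18. ]), np.float64(0.0494)), (array([-42.7,  28.9]), np.float64(0.0484))]
200 [(array([-39. ,   5.7]), np.float64(0.0481)), (array([-39.7,  18. ]), np.float64(0.05)), (array([-39.3,  29. ]), np.float64(0.0483))]
```

Call:
jog_arm(moves=[[0,0,-0.2,0,0.04,0,0],[0,0,-0.5,0,0.04,0,0],[0,0,-0.9,0,0.04,0,0],[0,0,-1.3,0,0.04,0,0],[0,0,-1.7,-0.01,0.04,0,0],[0,0,-2.1,-0.01,0.04,0,0],[0,0,-2.5,-0.02,0.04,0,0],[0,0,-2.9,-0.02,0.04,0,0],[0,0,-3.3,-0.02,0.04,0,0],[0,0,-3.6,-0.03,0.04,0,0],[0,0,-3.6,-0.03,0.04,0,0]])

```text
time_s: 8.05
tool_pos: [0.5827, -0.0377, 0.0162]
orientation: [-0.054, 0.706, 0.053, 0.704]
contact_force: [-0.1, -0.1, -1.9]
opening: 0.0172
```

```bash
python3 - <<'E'
from h import *;from rig import arm
plan(arm,[.5923,-.1000,.0155],98.81)
c=snap(arm,"wrist","w6")
E
```

```text
pos [ 0.5827 -0.0377  0.0162] yaw 98.69 open 0.0172 t 8.05 F [-0.1 -0.1 -1.9]
  shift [0.028, -2.522, 0.004] rot [-0.015, -0.016, 0.0] dist mm 63.0 tilt x axis [-2.3e-03 -4.0e-04 -1.0e+00]
```

View pics/w6.png

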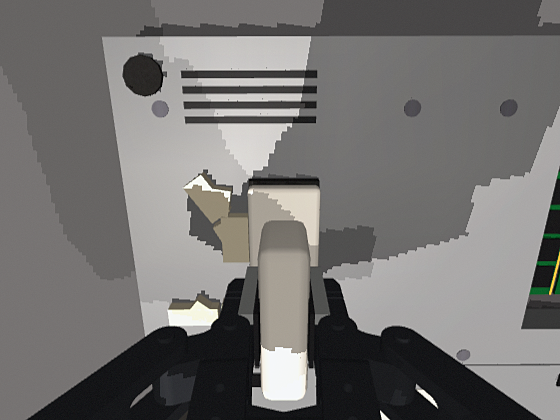

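```bash
cat > lap.py <<'E'
from h import *
C=np.array([.5722,.0365]);a=np.radians(8.81);R=np.array([[np.cos(a),-np.sin(a)],[np.sin(a),np.cos(a)]])
def chips(c):
    W=cloud(c);P=(W[...,:2]-C)@R*1000
    m=((W[...,2]>.0365)&(W[...,2]<.042)&(abs(P[...,0])<78)&(P[...,1]>-160)&(P[...,1]<40)).astype(np.uint8)
    n,l,st,ce=cv2.connectedComponentsWithStats(m)
    for i in range(1,n):
        if st[i,4]>60:
            q=P[l==i];print(st[i,4],ce[i].round(),q.min(0).round(1),q.max(0).round(1))
E
python3 - <<'E'
from lap import *
c=np.load("pics/w6.npz");chips(c);crop(c,"w6c",130,350,150,350,3.5)
E
```

```text
2655 [222. 218.] [ -48.  -117.2] [ -6.8 -90.1]
428 [284. 181.] [-46.  -89.2] [-43.5 -59.1]
1021 [193. 313.] [  12.9 -130.5] [  27.6 -106. ]
```

View pics/w6c.png

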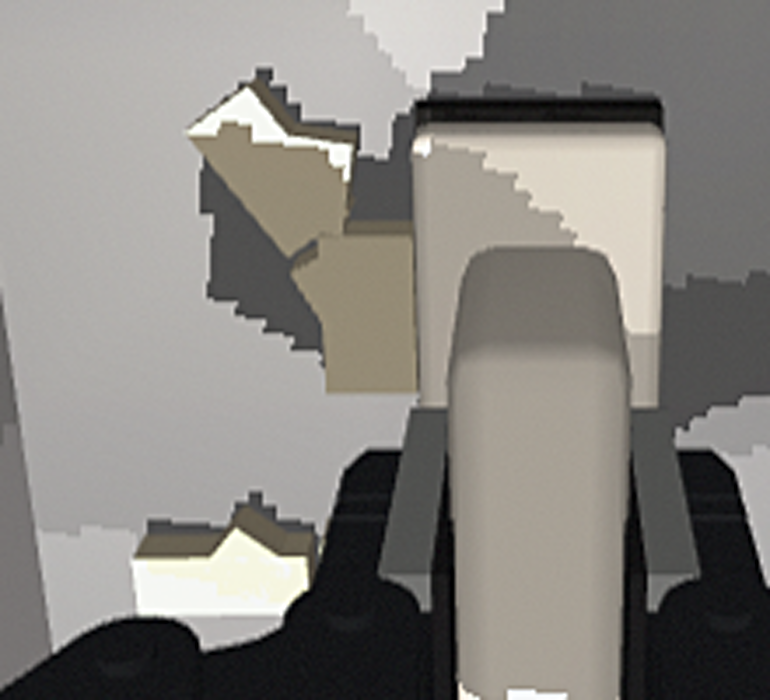

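Call:
jog_arm(moves=[[0,0,0.2,0,0,0,0],[0,0,0.24,0,0,0,0],[0,0,0.24,-0.3,0,0,0],[0,0,0.2,-0.32,0,0,0],[0,0.02,0,-0.32,0,0,0],[0,0.02,-0.25,-0.32,0,0,0],[0,0.02,-0.55,-0.32,0,0,0],[0,0.02,-0.85,-0.32,0,0,0],[0,0.02,-1.15,-0.32,0,0,0],[0,0.02,-1.15,-0.32,0,0,0]])

```text
time_s: 9.1
tool_pos: [0.5792, -0.0683, 0.0157]
orientation: [-0.053, 0.706, 0.053, 0.704]
contact_force: [0.7, -0.1, -1.2]
opening: 0.0172
```

```bash
python3 - <<'E'
from lap import *;from rig import arm
plan(arm,[.5923-.0079,-.1000-.0012,.0155],98.81)
c=snap(arm,"wrist","w7");chips(c)
E
```

```text
pos [ 0.5792 -0.0683  0.0157] yaw 98.6 open 0.0172 t 9.1 F [ 0.7 -0.1 -1.2]
  shift [0.006, -1.331, 0.009] rot [-0.026, -0.017, 0.002] dist mm 33.3 tilt x axis [-2.3e-03 -6.0e-04 -1.0e+00]
445 [284. 181.] [ -54.4 -118.9] [-51.9 -88.8]
2523 [229. 232.] [ -50.5 -138.3] [  -6.7 -119.6]
696 [193. 321.] [  10.7 -158.6] [  24.2 -137.4]
```

View pics/w7.png

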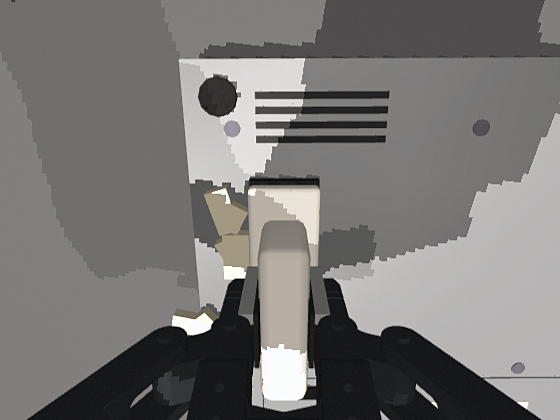

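Chips gathered against the foot, within its width (x −50 to +24). One is already half over the edge at (193,321). Finishing the sweep.

Call:
jog_arm(moves=[[0,0,-0.2,0,0,0,0],[0,0,-0.5,0,0,0,0],[0,0,-0.8,0,0,0,0],[0,0,-1.1,0,0,0,0],[0,0,-1.35,0,0,0,0],[0,0,-1.5,0,0,0,0],[0,0,-1.5,0,0,0,0]])

```text
time_s: 9.85
tool_pos: [0.5847, -0.1054, 0.0156]
orientation: [-0.053, 0.706, 0.053, 0.704]
contact_force: [-0.3, 0.2, -1.5]
opening: 0.0171
```

```bash
python3 - <<'E'
from lap import *;from rig import arm
plan(arm,[.5923-.0079,-.1000-.0012,.0155],98.81)
c=snap(arm,"wrist","w8");chips(c)
c=snap(arm,"side","s8");crop(c,"s8c",220,380,160,280,5)
E
```

```text
pos [ 0.5847 -0.1054  0.0156] yaw 98.58 open 0.0171 t 9.85 F [-0.3  0.2 -1.5]
  shift [0.003, 0.166, 0.013] rot [-0.029, -0.018, -0.001] dist mm 4.2 tilt x axis [-2.4e-03 -3.0e-04 -1.0e+00]
447 [284. 181.] [ -54.3 -156.1] [ -52.1 -126.2]
```

View pics/w8.png

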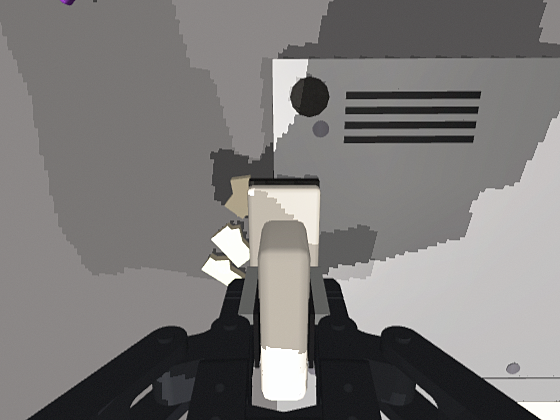

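View pics/s8c.png

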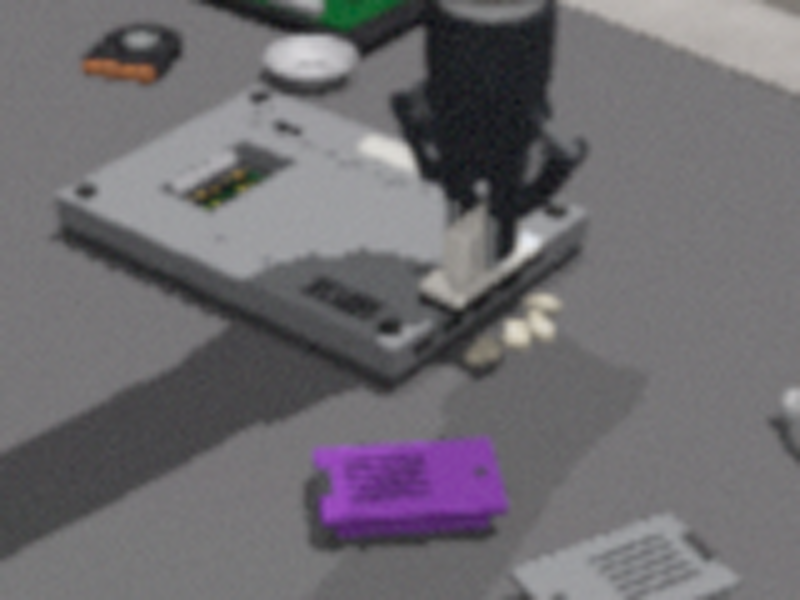

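Call:
jog_arm(moves=[[0,-0.4,0,0,0,0,0],[0,-1.5,0,0,0,0,0],[0,-3,0,0,0,0,0],[0,-4,1,-0.1,0,0,0],[0,-4,2.8,-0.25,0.2,0,0],[0,-4,4.6,-0.4,0.4,0,0],[0,-4,6.4,-0.55,0.6,0,0],[0,-4,8.2,-0.7,0.8,0,0],[0,-4,10,-0.85,1,0,0],[0,-4,11.8,-1,1.2,0,0],[0,-4,13.6,-1.15,1.37,0,0],[0,-4,15.2,-1.3,1.37,0,0],[0,-4,16.5,-1.4,1.37,0,0],[0,-3.5,17.24,-1.46,1.37,0,0],[0,-2,17.24,-1.46,1.37,0,0],[0,-0.8,17.24,-1.46,1.37,0,0],[0,-0.6,17.24,-1.46,1.37,0,0],[0,-0.6,17.24,-1.46,1.37,0,0]])

```text
time_s: 11.75
tool_pos: [0.4833, 0.3165, 0.031]
orientation: [0.014, 0.708, -0.014, 0.706]
contact_force: [0.5, -0.0, -0.9]
opening: 0.0172
```

```bash
python3 - <<'E'
from lap import *;from rig import arm
plan(arm,[.4843,.3153,-.0176],87.58)
c=snap(arm,"side","s9");crop(c,"s9c",140,380,120,280,3.3)
E
```

```text
pos [0.4833 0.3165 0.031 ] yaw 87.72 open 0.0172 t 11.75 F [ 0.5 -0.  -0.9]
  shift [1.945, -0.044, 0.05] rot [0.018, -0.025, 0.002] dist mm 48.7 tilt x axis [-3.5e-03 -2.0e-04 -1.0e+00]
```

View pics/s9c.png

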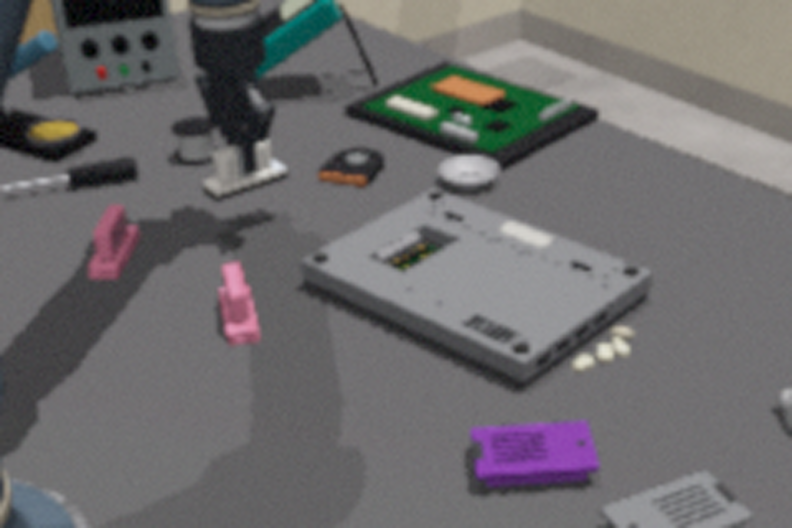

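Call:
jog_arm(moves=[[0,0.6,-0.04,0.05,0,0,0],[0,1.2,-0.04,0.05,0,0,0],[0,1.7,-0.04,0.05,0,0,0],[0,1.88,-0.04,0.05,0,0,0],[0,1.95,-0.04,0.05,0,0,0],[0,1.95,-0.04,0.05,0,0,0],[50,1.95,-0.04,0.05,0,0,0],[50,1.95,-0.04,0.05,0,0,0],[50,1.95,-0.04,0.05,0,0,0],[50,1.95,-0.04,0.05,0,0,0],[50,1.95,-0.04,0.05,0,0,0],[50,1,-0.04,0.05,0,0,0],[85,-0.5,-0.04,0.05,0,0,0],[85,-2,-0.04,0.05,0,0,0],[85,-4,-0.04,0.05,0,0,0],[85,-4.5,-0.04,0.05,0,0,0]])

```text
time_s: 13.4
tool_pos: [0.488, 0.3184, 0.1504]
orientation: [0.017, 0.705, -0.012, 0.709]
contact_force: [-0.8, 0.9, 0.3]
opening: 0.085
```

```bash
python3 - <<'E'
from lap import *;from rig import arm
plan(arm,[.440,-.335,.16],76)
c=snap(arm,"side","s10");crop(c,"s10c",140,380,120,280,3.3)
s=arm.observe();print(np.round(s["q"],2))
E
```

```text
pos [0.488  0.3184 0.1504] yaw 87.71 open 0.085 t 13.4 F [-0.8  0.9  0.3]
  shift [-0.578, -26.189, -0.871] rot [1.464, 0.041, -0.056] dist mm 655.2 tilt x axis [ 0.0067  0.0069 -1.    ]
[-0.24  0.41 -0.53  1.79  0.25  0.99  0.66]
```

View pics/s10c.png

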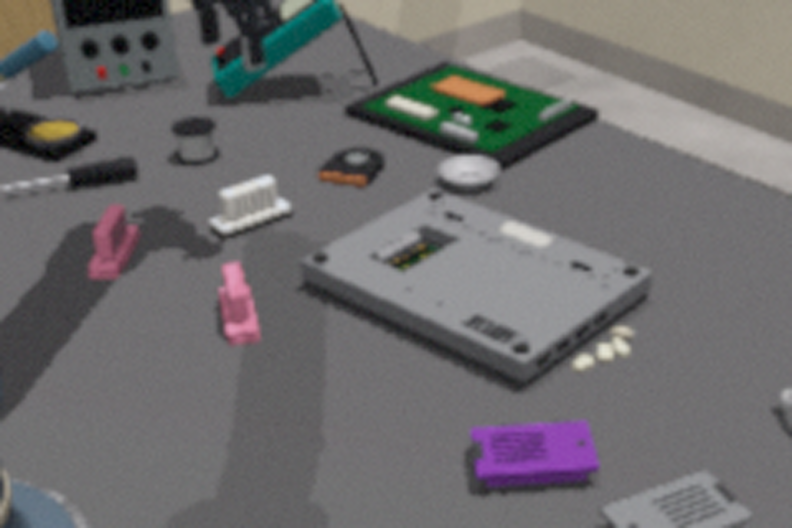

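Call:
jog_arm(moves=[[85,-0.58,-2,-0.1,0.1,0,0],[85,-0.58,-4,-0.15,0.3,0,0],[85,-0.58,-6,-0.2,0.5,0,0],[85,-0.58,-8,-0.3,0.7,0,0],[85,-0.58,-10,-0.35,0.9,0,0],[85,-0.58,-12,-0.4,1.1,0,0],[85,-0.58,-14,-0.45,1.3,0,0],[85,-0.58,-16,-0.5,1.46,0,0],[85,-0.58,-18,-0.6,1.46,0,0],[85,-0.58,-20,-0.7,1.46,0,0],[85,-0.58,-22,-0.8,1.46,0.04,-0.05],[85,-0.58,-24,-0.87,1.46,0.04,-0.05],[85,-0.58,-25.5,-0.87,1.46,0.04,-0.05],[85,-0.58,-26.2,-0.87,1.46,0.04,-0.05],[85,-0.58,-26.2,-0.87,1.46,0.04,-0.05],[85,-0.58,-26.2,-0.87,1.46,0.04,-0.05]])

```text
time_s: 15.05
tool_pos: [0.4399, -0.3336, 0.1591]
orientation: [0.086, 0.702, -0.085, 0.701]
contact_force: [0.5, 0.8, 0.1]
opening: 0.0852
```

```bash
python3 - <<'E'
from lap import *;from rig import arm
plan(arm,[.4575,-.339,.16],76)
c=snap(arm,"wrist","w11");W=cloud(c)
p=W[(W[...,2]>.014)&(W[...,2]<.03)&(np.hypot(W[...,0]-.4575,W[...,1]+.339)<.075)]
print(cv2.minAreaRect((p[:,:2]*1000).astype(np.float32)),np.median(p[:,2]))
z=c["range_z"];near=(z>0)&(z<.22)&(W[...,2]>.1);print(W[near][:,2].min())
s=arm.observe();print(np.round(s["q"],2))
E
```

```text
pos [ 0.4399 -0.3336  0.1591] yaw 76.11 open 0.0852 t 15.05 F [0.5 0.8 0.1]
  shift [-0.038, -0.042, 0.737] rot [0.014, -0.013, -0.016] dist mm 18.5 tilt x axis [-0.0012  0.0025 -1.    ]
((454.01568603515625, -337.45379638671875), (62.159706115722656, 100.31258392333984), 76.2746810913086) 0.02314648102005023
0.2075988372667276
[ 0.72  0.32 -0.19  1.86  0.07  0.97  1.84]
```

View pics/w11.png

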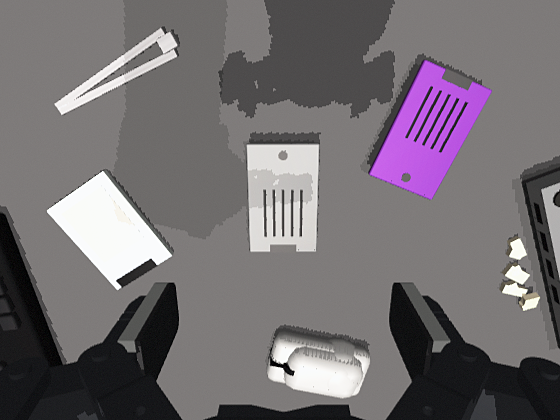

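Call:
jog_arm(moves=[[85,1.5,0,0.63,-0.02,0,0],[85,3.2,0,0.63,-0.02,0,0],[85,4.8,0,0.63,-0.02,0,0],[85,6.2,0,0.63,-0.02,0,0],[85,7,0,0.63,-0.02,0,0],[85,7.4,0,0.63,-0.02,0,0],[85,7.66,0,0.63,-0.02,0,0],[85,7.66,0,0.63,-0.02,0,0]])

```text
time_s: 15.9
tool_pos: [0.4559, -0.3354, -0.0319]
orientation: [0.084, 0.702, -0.083, 0.702]
contact_force: [0.1, 0.4, 0.0]
opening: 0.0848
```

```bash
python3 - <<'E'
from lap import *;from rig import arm
plan(arm,[.4552,-.3375,-.0325],76.27)
c=snap(arm,"wrist","w12");W=cloud(c)
c2=snap(arm,"side","s12");crop(c2,"s12c",260,440,200,320,4)
E
```

```text
pos [ 0.4559 -0.3354 -0.0319] yaw 76.43 open 0.0848 t 15.9 F [0.1 0.4 0. ]
  shift [0.022, -0.086, -0.008] rot [0.02, -0.008, -0.017] dist mm 2.2 tilt x axis [-5.0e-04  2.6e-03 -1.0e+00]
```

View pics/w12.png

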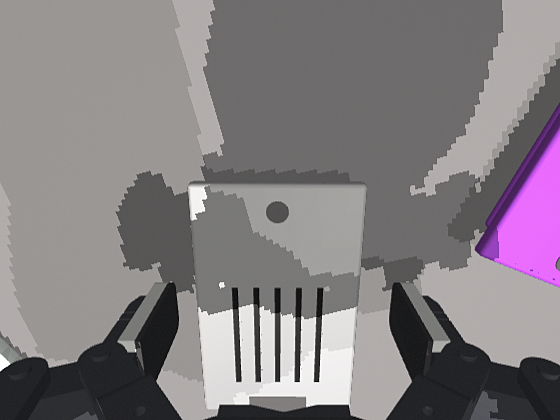

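View pics/s12c.png

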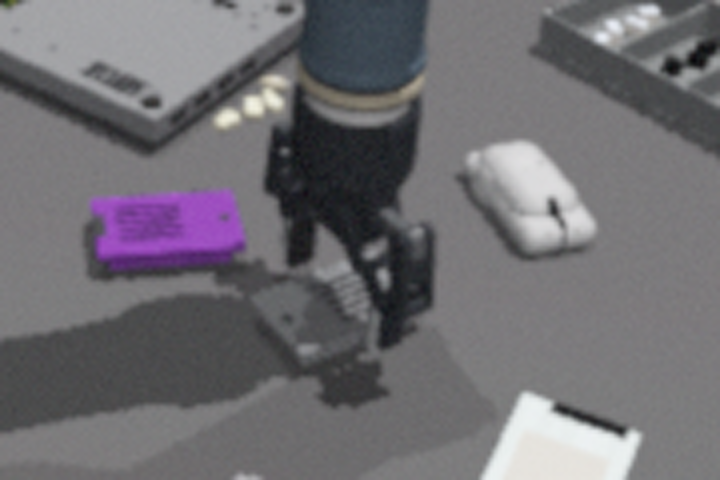

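Call:
jog_arm(moves=[[85,0.02,-0.09,0,0.02,0,0],[85,0.02,-0.09,0,0.02,0,0],[40,0.02,-0.09,0,0.02,0,0],[40,0.02,-0.09,0,0.02,0,0],[40,0.02,-0.09,0,0.02,0,0],[40,0.02,-0.09,0,0.02,0,0],[40,0.02,-0.09,0,0.02,0,0]], grip_force=45)

```text
time_s: 16.7
tool_pos: [0.4561, -0.3389, -0.0307]
orientation: [0.085, 0.701, -0.085, 0.703]
contact_force: [-1.1, 0.8, 5.6]
opening: 0.0606
```

```bash
python3 - <<'E'
from lap import *;from rig import arm
plan(arm,[.4552,-.3375,.0675],76.27)
c=snap(arm,"wrist","w13");W=cloud(c)
c2=snap(arm,"side","s13");crop(c2,"s13c",260,440,200,320,4)
E
```

```text
pos [ 0.4561 -0.3389 -0.0307] yaw 76.21 open 0.0606 t 16.7 F [-1.1  0.8  5.6]
  shift [-3.93, 0.05, -0.042] rot [-0.007, 0.01, -0.008] dist mm 98.3 tilt x axis [ 1.6e-03  7.0e-04 -1.0e+00]
```

View pics/w13.png

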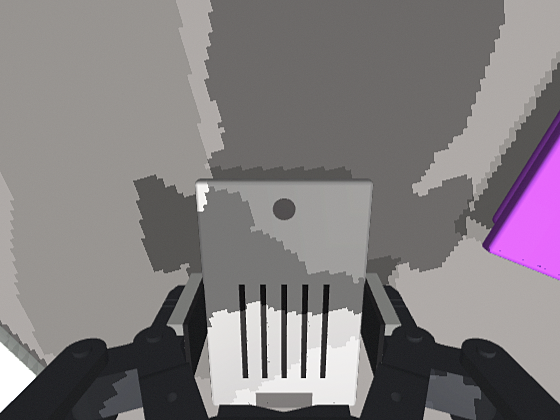

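View pics/s13c.png

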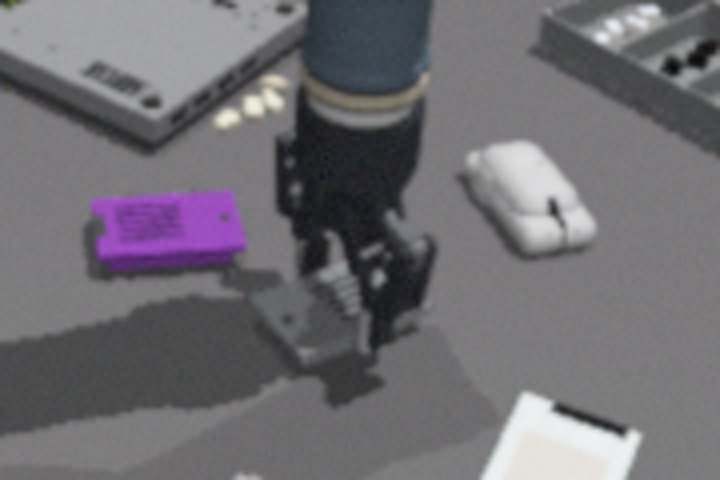

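Call:
jog_arm(moves=[[40,-0.5,0,0,0,0,0],[40,-1.5,0,0,0,0,0],[40,-2.7,0,0,0,0,0],[40,-3.6,0.5,0,0,0,0],[40,-3.8,1.7,-0.05,-0.2,0,0],[40,-3.8,3.2,-0.1,-0.5,0,0],[40,-3.8,4.8,-0.15,-0.8,0,0],[40,-3.8,6.4,-0.2,-1.1,0,0],[40,-3.8,8,-0.25,-1.4,0,0],[40,-3.8,9.6,-0.3,-1.7,0,0],[40,-3.8,11.2,-0.35,-2,0,0],[40,-3.8,12.8,-0.4,-2.3,0,0],[40,-3.8,14.4,-0.45,-2.6,0,0],[40,-3.8,16,-0.5,-2.82,0,0],[40,-3.8,17.4,-0.54,-2.82,0,0],[40,-3.8,18.2,-0.54,-2.82,0,0],[40,-3.8,18.2,-0.54,-2.82,0,0],[40,-3.8,18.2,-0.54,-2.82,0,0]])

```text
time_s: 18.6
tool_pos: [0.551, 0.1056, 0.0649]
orientation: [-0.054, 0.705, 0.054, 0.705]
contact_force: [0.6, -0.4, -1.3]
opening: 0.0606
```

```bash
python3 - <<'E'
from lap import *;from rig import arm
plan(arm,[.5513,.1061,.06],98.81)
c=snap(arm,"wrist","w14");W=cloud(c)
c2=snap(arm,"side","s14");crop(c2,"s14c",200,360,120,240,5)
E
```

```text
pos [0.551  0.1056 0.0649] yaw 98.79 open 0.0606 t 18.6 F [ 0.6 -0.4 -1.3]
  shift [0.197, 0.02, 0.016] rot [-0.002, 0.009, 0.003] dist mm 5.0 tilt x axis [ 1.2e-03 -2.0e-04 -1.0e+00]
```

View pics/w14.png

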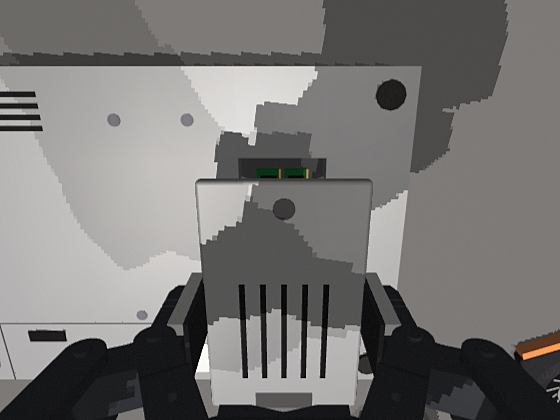

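View pics/s14c.png

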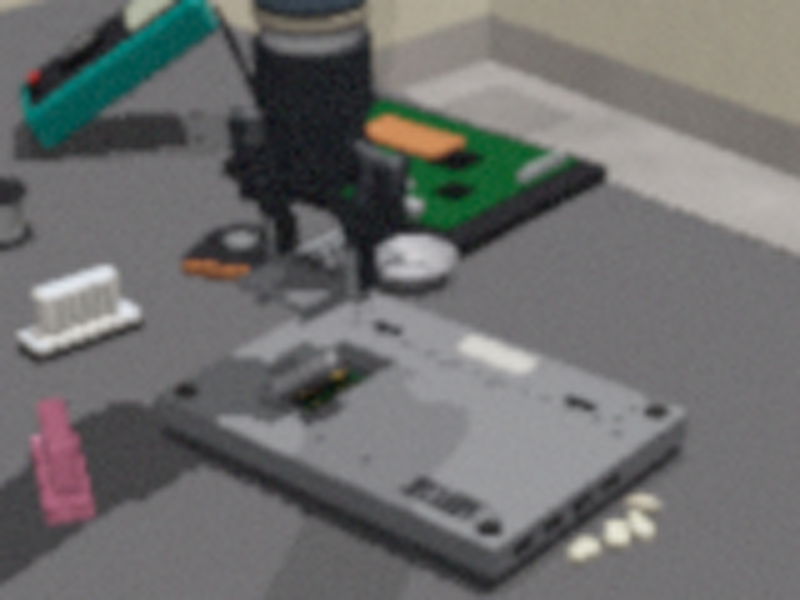

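```bash
python3 - <<'E'
from lap import *
c=np.load("pics/w14.npz");W=cloud(c)
P=lambda p:((p[:2]-C)@R*1000).round(1)
m=(W[...,2]>.10)&(W[...,2]<.13);mm=np.zeros_like(m);mm[182:262,190:380]=1;m&=mm
print("plate z",np.median(W[m][:,2]), np.median(W[200][m[200]][:,2]),np.median(W[258][m[258]][:,2]))
z=.117
for p in [(197,182),(371,182),(202,265),(366,265)]: print("plate",P(onplane(c,*p,z)),P(W[p[1]+2,p[0]+(4 if p[0]<280 else -4)]))
q=((W[m][:,:2]-C)@R*1000);print(q.min(0),q.max(0))
r=cv2.minAreaRect(q.astype(np.float32));print(r)
for p in [(239,158),(327,158)]: print("bay",P(onplane(c,*p,.032)))
for p in [(391,94),(365,362)]: print("foot",P(onplane(c,*p,.035)))
crop(c,"w14c",180,440,60,280,3)
E
```

```text
plate z 0.11869395544763317 0.11880576094432495 0.11869721239430758
plate [-61.7  42.1] [-61.2  43.6]
plate [-61.7 102.7] [-61.4 101. ]
plate [-29.5  41.6] [-29.2  43.3]
plate [-29.5 103.2] [-29.8 101.3]
[-62.45706317  41.15783048] [-31.40096701 103.43629164]
((-46.914588928222656, 72.28585052490234), (62.28927230834961, 30.980636596679688), 89.8576431274414)
bay [-53.2  46.8]
bay [-53.1  96.9]
foot [-88.1 129.3]
foot [ 87.2 127.8]
```

View pics/w14c.png

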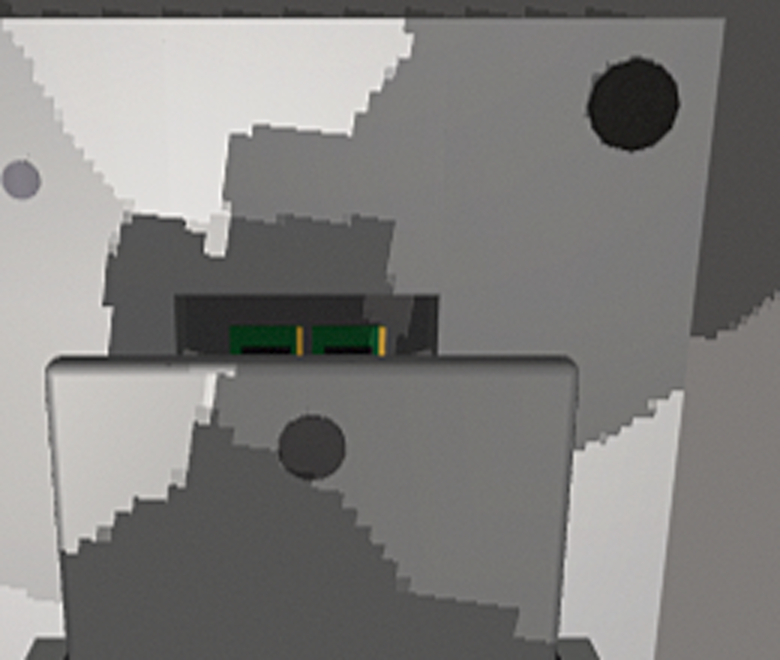

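Call:
jog_arm(moves=[[40,0.5,-0.02,0.1,0,0,0],[40,1.1,-0.02,0.1,0,0,0],[40,1.6,-0.02,0.1,0,0,0],[40,2,-0.02,0.1,0,0,0],[40,2.12,-0.02,0.1,0,0,0],[40,2.12,-0.02,0.1,0,0,0],[40,2.12,-0.02,0.1,0,0,0]])

```text
time_s: 19.4
tool_pos: [0.5539, 0.1041, 0.0119]
orientation: [-0.054, 0.705, 0.053, 0.706]
contact_force: [0.1, 0.0, 0.1]
opening: 0.0605
```

```bash
python3 - <<'E'
from lap import *;from rig import arm
plan(arm,[.5535,.1056,-.005],98.81)
c=snap(arm,"wrist","w15");W=cloud(c)
crop(c,"w15c",150,410,100,300,3)
c2=snap(arm,"side","s15");crop(c2,"s15c",220,320,140,220,8)
E
```

```text
pos [0.5539 0.1041 0.0119] yaw 98.65 open 0.0605 t 19.4 F [0.1 0.  0.1]
  shift [0.677, 0.061, -0.008] rot [-0.02, 0.011, 0.005] dist mm 17.0 tilt x axis [ 1.6e-03 -4.0e-04 -1.0e+00]
```

View pics/w15.png

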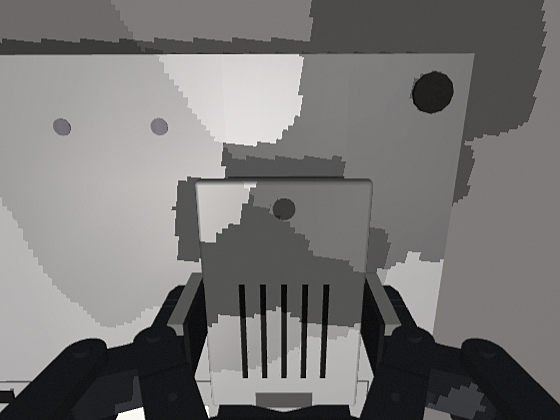

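View pics/s15c.png

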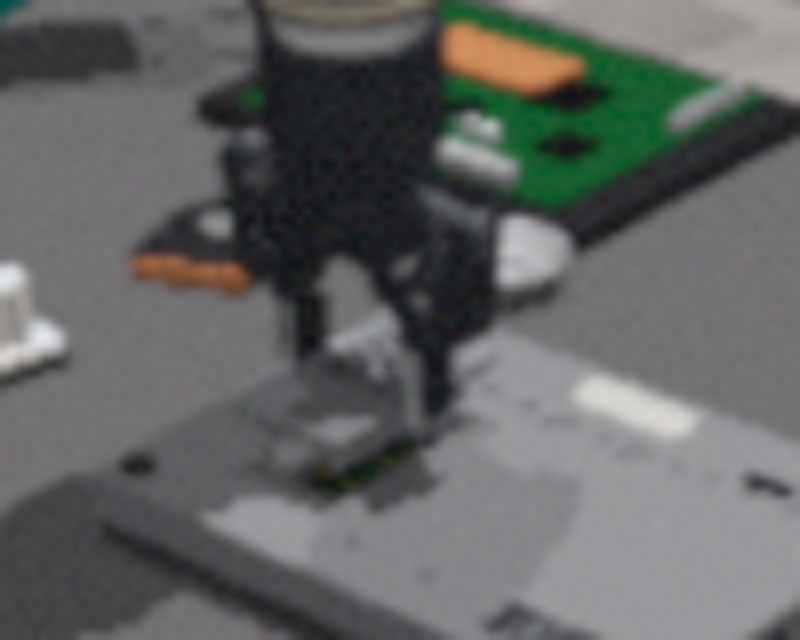

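```bash
python3 - <<'E'
from lap import *
c=np.load("pics/w15.npz");W=cloud(c)
P=lambda p:((p[:2]-C)@R*1000).round(1)
m=(W[...,2]>.05)&(W[...,2]<.09);mm=np.zeros_like(m);mm[182:262,190:380]=1;m&=mm
print("plate z",np.median(W[m][:,2]))
q=((W[m][:,:2]-C)@R*1000);print(q.min(0),q.max(0));print(cv2.minAreaRect(q.astype(np.float32)))
z=.0645
for p in [(197,182),(371,182),(202,265),(366,265)]: print("plate",P(onplane(c,*p,z)))
for p in [(433,92)]: print("foot",P(onplane(c,*p,.035)))
for p in [(200,54),(470,54),(474,60),(444,260)]: print("edge",P(onplane(c,*p,.032)))
E
```

```text
plate z 0.06568568040566254
[-59.87404479  39.30565865] [-28.58393448 101.58089798]
((-44.243404388427734, 70.4434814453125), (62.26759719848633, 31.224287033081055), 89.91215515136719)
plate [-59.3  40.6]
plate [-59.1 100.9]
plate [-27.2  39.9]
plate [-27.1 101.3]
foot [-87.9 129.7]
edge [-102.3   38. ]
edge [-102.   143.5]
edge [-99.8 145.4]
edge [-12.6 145.6]
```

Call:
jog_arm(moves=[[40,0,0.055,0,-0.02,0,0],[40,0,0.055,0,-0.02,0,0],[40,0.1,0.055,0,-0.02,0,0],[40,0.2,0.055,0,-0.02,0,0],[40,0.3,0.055,0,-0.02,0,0],[40,0.4,0.055,0,-0.02,0,0],[40,0.5,0.055,0,-0.02,0,0],[40,0.5,0.055,0,-0.02,0,0]])

```text
time_s: 20.3
tool_pos: [0.5535, 0.1054, -0.0007]
orientation: [-0.055, 0.705, 0.054, 0.705]
contact_force: [-0.3, 1.0, 0.0]
opening: 0.0611
```

```bash
python3 - <<'E'
from lap import *;from rig import arm
plan(arm,[.5537,.1054,-.005],98.81)
E
```

```text
pos [ 0.5535  0.1054 -0.0007] yaw 98.81 open 0.0611 t 20.3 F [-0.3  1.   0. ]
  shift [0.171, -0.0, 0.007] rot [-0.0, 0.008, 0.006] dist mm 4.3 tilt x axis [ 1.3e-03 -6.0e-04 -1.0e+00]
```

Call:
jog_arm(moves=[[40,0.06,0,0,0,0,0],[40,0.12,0,0,0,0,0],[40,0.17,0,0,0,0,0],[40,0.2,0,0,0,0,0],[40,0.2,0,0,0,0,0]])

```text
time_s: 20.8
tool_pos: [0.5538, 0.1053, -0.0053]
orientation: [-0.055, 0.704, 0.054, 0.706]
contact_force: [-0.1, -1.1, 3.0]
opening: 0.0606
```

```bash
python3 - <<'E'
from lap import *;from rig import arm
plan(arm,[.5537,.1054,-.005],98.81)
c=snap(arm,"wrist","w16");W=cloud(c)
m=np.zeros(W.shape[:2],bool);m[190:262,210:360]=1;print(np.nanmedian(W[m][:,2]))
P=lambda p:((p[:2]-C)@R*1000).round(1)
for p in [(197,182),(371,182),(202,265),(366,265)]: print("plate",P(onplane(c,*p,.047)))
c2=snap(arm,"side","s16");crop(c2,"s16c",220,320,140,220,8)
E
```

```text
pos [ 0.5538  0.1053 -0.0053] yaw 98.81 open 0.0606 t 20.8 F [-0.1 -1.1  3. ]
  shift [-0.013, 0.004, -0.002] rot [-0.0, 0.012, 0.008] dist mm 0.4 tilt x axis [ 1.8e-03 -8.0e-04 -1.0e+00]
0.04850642261620277
plate [-59.1  41.5]
plate [-59.1 101.9]
plate [-26.9  41. ]
plate [-27.  102.5]
```

View pics/s16c.png

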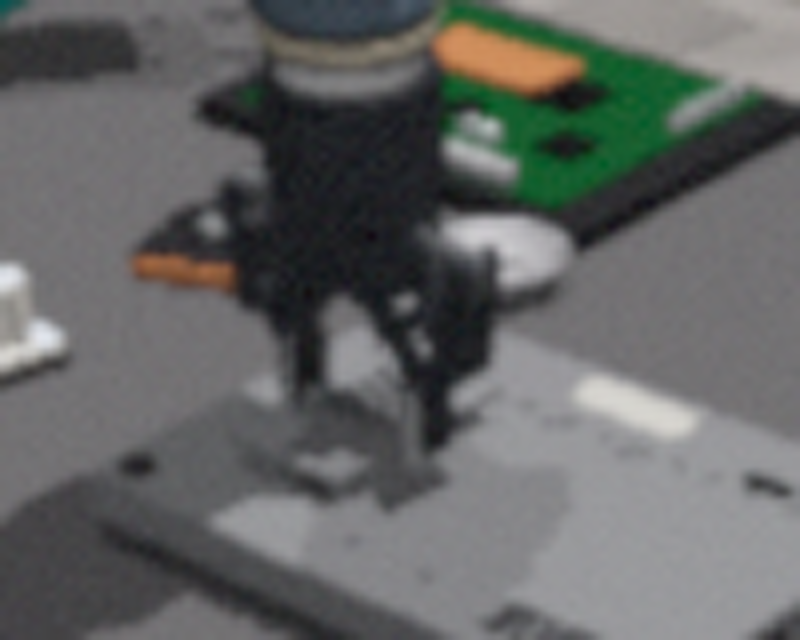

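View pics/w16.png

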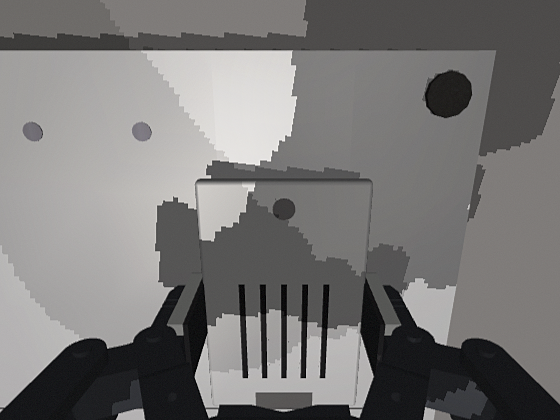

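Call:
jog_arm(moves=[[85,0,0,0,0,0,0],[85,0,0,0,0,0,0],[85,0,0,0,0,0,0],[85,0,0,0,0,0,0],[85,0,0,0,0,0,0],[85,-0.5,0,0,0,0,0],[85,-1.5,0,0,0,0,0],[85,-2.5,0,0,0,0,0],[85,-3.4,0,0,0,0,0],[0,-3.6,0,0,0,0,0],[0,-3.6,0,0,0,0,0],[0,-3.6,0,0,0,0,0],[0,-3.6,0,0,0,0,0],[0,-3.6,0,0,0,0,0],[0,-3.6,0,0,0,0,0],[0,-3.6,0,0,0,0,0]])

```text
time_s: 22.5
tool_pos: [0.5534, 0.1054, 0.0842]
orientation: [-0.055, 0.705, 0.054, 0.705]
contact_force: [-0.3, -0.3, -0.2]
opening: -0.0001
```

```bash
python3 - <<'E'
from lap import *;from rig import arm
plan(arm,[.553,.1053,.03],98.81)
c=snap(arm,"wrist","w17");W=cloud(c)
P=(W[...,:2]-C)@R*1000
m=(W[...,2]>.0435)&(W[...,2]<.055)&(abs(P[...,0]+10)<60)&(abs(P[...,1]-72)<40)
q=P[m];print(q.min(0),q.max(0),cv2.minAreaRect(q.astype(np.float32)))
A=np.c_[q/1000,np.ones(len(q))];print("plane",np.linalg.lstsq(A,W[m][:,2],rcond=None)[0])
z=c["range_z"];f=(z>0)&(z<.3)&(W[...,2]>.07)&(W[...,2]<.2);f[:, :150]=0;f[:,420:]=0;print("tip",W[f][:,2].min(), W[f][W[f][:,2]<.12].mean(0))
c2=snap(arm,"side","s17");crop(c2,"s17c",220,320,140,220,8)
E
```

```text
pos [0.5534 0.1054 0.0842] yaw 98.81 open -0.0001 t 22.5 F [-0.3 -0.3 -0.2]
  shift [2.169, 0.002, -0.018] rot [-0.0, 0.007, 0.007] dist mm 54.2 tilt x axis [ 1.1e-03 -8.0e-04 -1.0e+00]
[-60.0824482   40.29431644] [ 39.38319417 102.5610828 ] ((-10.348613739013672, 71.42869567871094), (62.24946975708008, 99.39824676513672), 89.92432403564453)
plane [ 0.00225152 -0.00394789  0.04917542]
tip 0.12281682748128411 [nan nan nan]<stdin>:8: RuntimeWarning: Mean of empty slice.
  ret = um.true_divide(
```

View pics/w17.png

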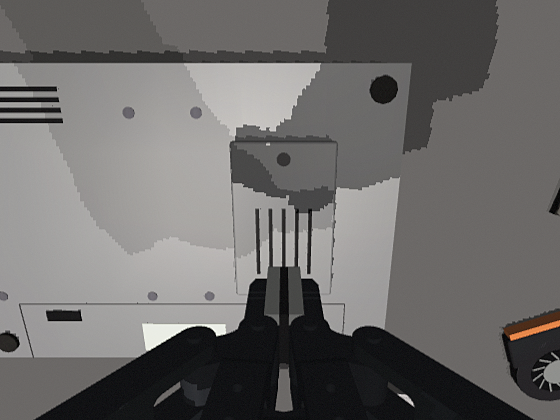

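View pics/s17c.png

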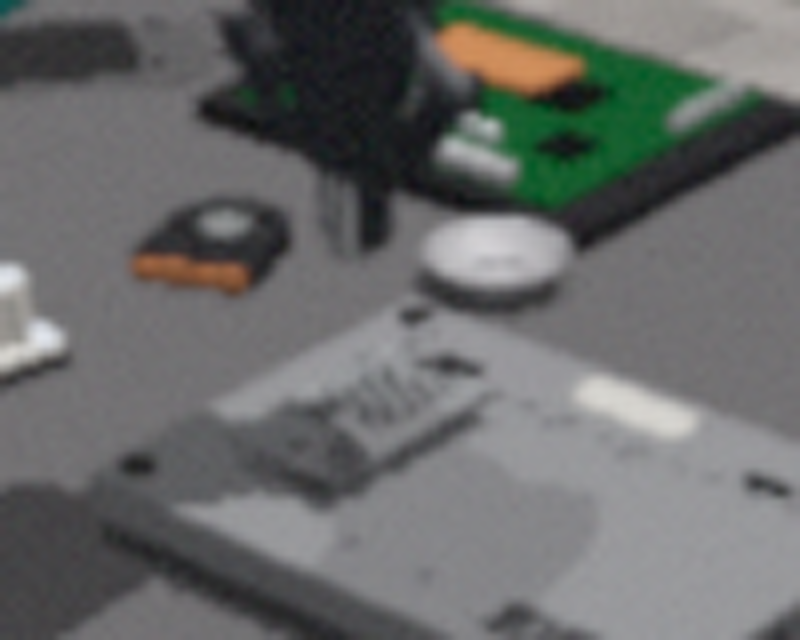

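Call:
jog_arm(moves=[[0,1,0,-0.04,0,0,0],[0,2,0,-0.04,0,0,0],[0,2.6,0,-0.04,0,0,0],[0,2.9,0,-0.04,0,0,0],[0,3,0,-0.04,0,0,0],[0,3.06,0,-0.04,0,0,0],[0,3.12,0,-0.04,0,0,0],[0,3.12,0,-0.04,0,0,0]])

```text
time_s: 23.4
tool_pos: [0.5534, 0.1054, 0.0071]
orientation: [-0.055, 0.704, 0.054, 0.706]
contact_force: [-0.4, -0.3, -0.1]
opening: 0.0001
```

```bash
python3 - <<'E'
from lap import *;from rig import arm
plan(arm,[.553,.1053,-.001],98.81)
E
```

```text
pos [0.5534 0.1054 0.0071] yaw 98.81 open 0.0001 t 23.4 F [-0.4 -0.3 -0.1]
  shift [0.324, -0.003, -0.016] rot [0.0, 0.021, 0.006] dist mm 8.1 tilt x axis [ 3.e-03 -4.e-04 -1.e+00]
```

Call:
jog_arm(moves=[[0,0.04,0,-0.02,0,0,0],[0,0.08,0,-0.02,0,0,0],[0,0.12,0,-0.02,0,0,0],[0,0.16,0,-0.02,0,0,0],[0,0.2,0,-0.02,0,0,0],[0,0.2,0,-0.02,0,0,0]])

```text
time_s: 24.0
tool_pos: [0.5529, 0.1053, 0.0037]
orientation: [-0.055, 0.704, 0.054, 0.706]
contact_force: [-3.9, -1.3, 13.1]
opening: 0.0001
```

```bash
python3 - <<'E'
from lap import *;from rig import arm
plan(arm,[.553,.1053,-.001],98.81)
E
```

```text
pos [0.5529 0.1053 0.0037] yaw 98.8 open 0.0001 t 24.0 F [-3.9 -1.3 13.1]
  shift [0.186, -0.001, 0.003] rot [-0.001, 0.02, 0.012] dist mm 4.7 tilt x axis [ 0.003  -0.0013 -1.    ]
```

Call:
jog_arm(moves=[[0,0.1,0,0,0,0,0],[0,0.14,0,0,0,0,0],[0,0.18,0,0,0,0,0],[0,0.2,0,0,0,0,0]])

```text
time_s: 24.4
tool_pos: [0.553, 0.1053, 0.0035]
orientation: [-0.056, 0.704, 0.053, 0.706]
contact_force: [-13.8, -3.2, 42.4]
opening: -0.0003
```

```bash
python3 - <<'E'
from lap import *;from rig import arm
plan(arm,[.553,.1053,-.001],98.81)
c=snap(arm,"wrist","w19");W=cloud(c)
P=(W[...,:2]-C)@R*1000
m=(W[...,2]>.0365)&(W[...,2]<.055)&(abs(P[...,0]+10)<60)&(abs(P[...,1]-72)<40)
q=P[m];print(cv2.minAreaRect(q.astype(np.float32)),np.median(W[m][:,2]))
A=np.c_[q/1000,np.ones(len(q))];print("plane",np.linalg.lstsq(A,W[m][:,2],rcond=None)[0])
E
```

```text
pos [0.553  0.1053 0.0035] yaw 98.79 open -0.0003 t 24.4 F [-13.8  -3.2  42.4]
  shift [0.18, 0.001, 0.0] rot [-0.002, 0.018, 0.03] dist mm 4.5 tilt x axis [ 0.0031 -0.0038 -1.    ]
((-8.173503875732422, 70.61235046386719), (100.65470886230469, 62.43813705444336), 0.14224784076213837) 0.039662686734833176
plane [0.01692202 0.00130479 0.04046547]
```

View pics/w19.png

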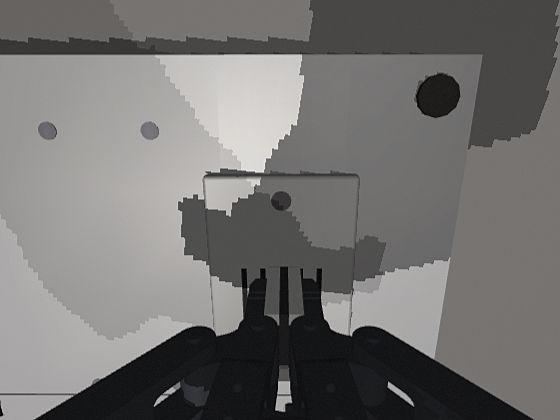

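Call:
jog_arm(moves=[[0,0.1,0,0,0,0,0],[0,0.08,0,0,0,0,0],[0,0.08,0,0,0,0,0]])

```text
time_s: 24.75
tool_pos: [0.553, 0.1053, 0.0036]
orientation: [-0.056, 0.704, 0.052, 0.706]
contact_force: [-4.3, -2.0, 17.2]
opening: 0.0
```

```bash
python3 - <<'E'
from lap import *;from rig import arm
plan(arm,[.553,.1053,-.001],98.81)
for n in ("wrist","side","scene"):
    c=snap(arm,n,n[:2]+"20");W=cloud(c)
    P=(W[...,:2]-C)@R*1000
    m=(W[...,2]>.030)&(W[...,2]<.055)&(abs(P[...,0]+10)<46)&(abs(P[...,1]-72)<27)
    k=(W[...,2]>.025)&(W[...,2]<.04)&(abs(P[...,0]+10)<60)&(((P[...,1]>110)&(P[...,1]<125))|((P[...,1]<35)&(P[...,1]>0)))
    for x in (m,k):
        q=P[x];A=np.c_[q/1000,np.ones(len(q))];s=np.linalg.lstsq(A,W[x][:,2],rcond=None)[0]
        print(n,x.sum(),q.min(0).round(),q.max(0).round(),s.round(4),"at bay",(s@[-.01,.072,1]).round(4))
    for lo in (-56,-40,-25,-10,5,20,32):
        x=m&(P[...,0]>lo)&(P[...,0]<lo+8); 
        if x.sum()>10: print("  x",lo,np.median(W[x][:,2]).round(4),x.sum())
crop(np.load("pics/si20.npz"),"s20c",220,320,140,220,8)
crop(np.load("pics/sc20.npz"),"sc20c",220,350,180,280,6)
E
```

```text
pos [0.553  0.1053 0.0036] yaw 98.79 open 0.0 t 24.75 F [-4.3 -2.  17.2]
  shift [0.186, 0.002, -0.001] rot [-0.002, 0.019, 0.037] dist mm 4.6 tilt x axis [ 0.0035 -0.0047 -1.    ]
wrist 15598 [-56.  45.] [36. 99.] [ 0.0215 -0.0014  0.041 ] at bay 0.0406
wrist 22290 [-70.   0.] [ 50. 125.] [ 0.0013 -0.0003  0.0337] at bay 0.0337
  x -56 0.0396 2661
  x -40 0.0396 2380
  x -25 0.0399 2626
  x -10 0.0397 851
  x 5 0.0397 518
  x 32 0.0401 16
side 197 [-55.  45.] [35. 98.] [ 0.0385 -0.0177  0.0411] at bay 0.0394
side 241 [-70.   0.] [ 48. 124.] [-0.0031 -0.0006  0.0324] at bay 0.0324
  x -56 0.0358 35
  x -40 0.0384 21
  x -25 0.0383 16
  x -10 0.04 17
  x 20 0.0387 11
scene 248 [-25.  45.] [36. 99.] [-0.0344  0.001   0.0384] at bay 0.0389
scene 376 [-66.   0.] [ 50. 125.] [-0.008  -0.0023  0.0318] at bay 0.0317
  x -10 0.0379 26
  x 5 0.0371 41
  x 20 0.0371 36
  x 32 0.0376 18
```

View pics/s20c.png

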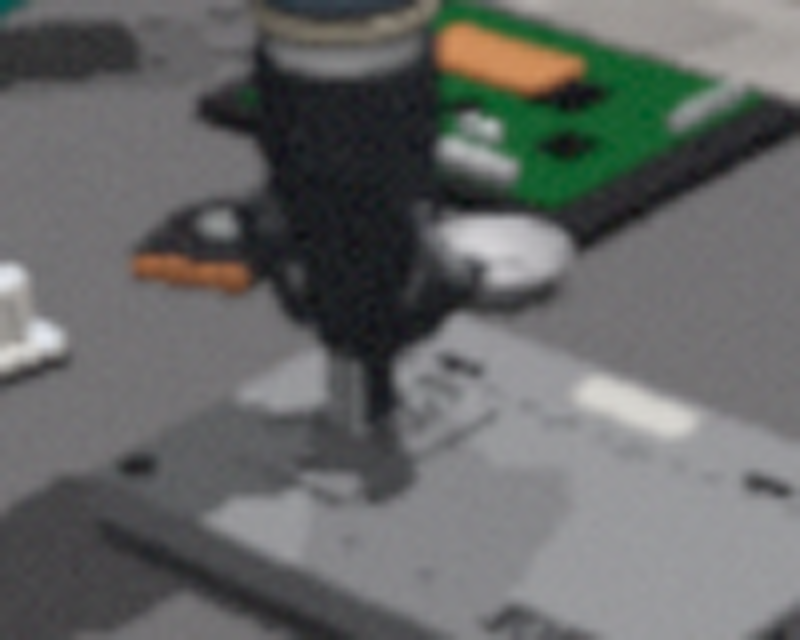

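View pics/sc20c.png

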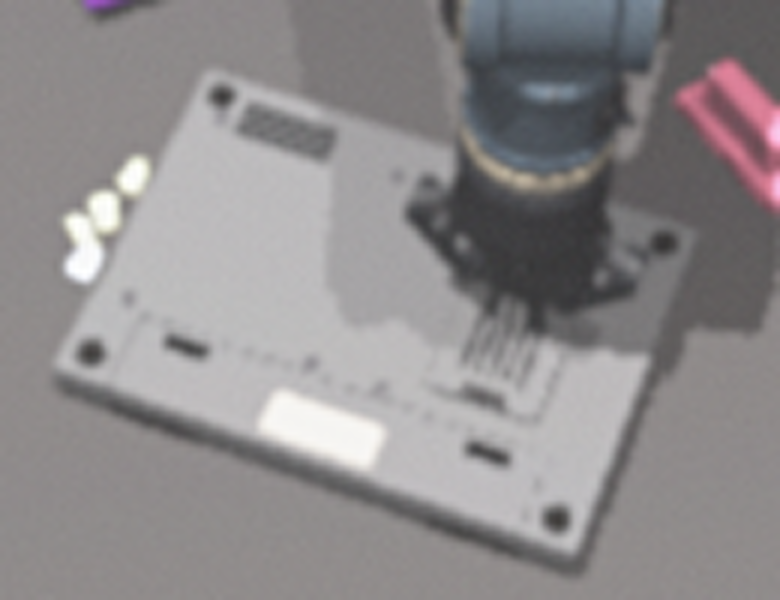

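Call:
jog_arm(moves=[[0,0.1,0,0,0,0,0],[0,0.11,0,0,0,0,0],[0,0.11,0,0,0,0,0],[0,0.11,0,0,0,0,0],[0,0.11,0,0,0,0,0]])

```text
time_s: 25.4
tool_pos: [0.5531, 0.1052, 0.0036]
orientation: [-0.056, 0.704, 0.052, 0.706]
contact_force: [-6.6, -2.3, 21.8]
opening: -0.0004
```

```bash
python3 - <<'E'
from lap import *;from rig import arm
plan(arm,[.553,.1053,-.001],98.81)
c=snap(arm,"wrist","w21");W=cloud(c);P=(W[...,:2]-C)@R*1000
for a,b in ((-56,46),(-56,92),(20,46),(20,92),(-30,46),(-30,92)):
    x=(P[...,0]>a)&(P[...,0]<a+14)&(P[...,1]>b)&(P[...,1]<b+6)&(W[...,2]<.06);print(a,b,x.sum(),np.median(W[x][:,2]))
x=(P[...,0]>-80)&(P[...,0]<-65)&(P[...,1]>46)&(P[...,1]<98);print("case",np.median(W[x][:,2]))
c=snap(arm,"side","s21")
E
```

```text
pos [0.5531 0.1052 0.0036] yaw 98.78 open -0.0004 t 25.4 F [-6.6 -2.3 21.8]
  shift [0.185, 0.005, -0.002] rot [-0.003, 0.018, 0.047] dist mm 4.6 tilt x axis [ 0.0035 -0.0061 -1.    ]
-56 46 507 0.03965630416221438
-56 92 498 0.03962024766611299
20 46 0 nan
20 92 0 nan
-30 46 428 0.03964416438203327
-30 92 425 0.039665474666100146
case 0.03359698287239501
  return _methods._mean(a, axis=axis, dtype=dtype,
  ret = ret.dtype.type(ret / rcount)
```

View pics/s21.png

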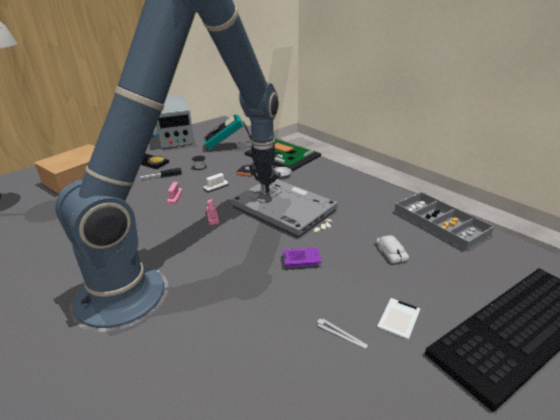

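The cover lies flat, 6.0 mm above the case. The press is steady at about 22 N, the chips are on the bench at (322,227), and the scraper is standing at (215,183). Handing in.

```bash
python3 -c "
from rig import arm
print(arm.close_job())"
```

```text
the job is handed in; nothing more can be done
None
```

I handed the job in at about 25.5 s with every step done. I swept all four chips over the -y edge onto the bench with the scraper. I then stood the scraper back at its old spot, lowered the grey cover into the bay and pressed it home. I finished still pressing on it with shut fingers.

**Last checks**
- **Cover:** the top face measured 6.0 mm above the case on the half facing the wrist camera, and level there in y. The +x side was mostly hidden behind the gripper and gave only sparse readings, also about 6 mm.
- **Catches:** I could not see them. The snap is inferred from the force dropping to almost nothing partway down and from the full travel afterwards.
- **Final press:** about 22 N down on the fingers, with about 7 N sideways.
- **Chips and scraper:** all four chips show on the bench, with none left on the case or in the bay. The scraper is upright, and nothing else looks moved.

**What disagreed or went wrong**
- **Finger tips:** they really sit about 35–40 mm behind the TCP the robot reports. My first grasp of the scraper therefore closed on air above it without touching it. I corrected the heights from the camera images.
- **Press force:** it spiked briefly to about 42 N on the fingers while the cover was seating. I backed it off at once. It is over 40 N, but that limit is for the arm and gripper body, and this was through the fingers.

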